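# Clear the wet bench: cylinders to drain, cases stacked on the jack

### The arm

A 7-joint arm with a two-finger parallel gripper is mounted at the origin on the work surface. World frame = base frame: x ahead of the robot, y to its left, z up, the work surface at z = 0. Lengths are in m, angles in rad, forces in N, time in s.
With the tool pointing down it reaches from about 0.425 to 0.925 m from the base axis. Payload 6.8 kg.
Tool frame: the origin (TCP) lies on the centre line of the jaws, within the pads' length; the fingertips stand 11 mm ahead of it and the grasp point (between the pads) lies 8 mm behind it; z points along the fingers, y is the direction in which the jaws open and shut (so a half turn about z gives the same grasp; the last joint's range is limited). The gripper opens to 85 mm and grips with 20 to 120 N. Pads are 22 mm wide; open, the fingers measure 114 mm over their backs; the gripper's body (76 mm by 85 mm) begins 54 mm behind the grasp point. The pads swing forward as they close: fully open they stand 13 mm farther back than shut.
Start: joints at [-0.108, 0.477, 0.022, 1.555, -0.011, 1.109, -0.083], TCP at [0.675, 0, 0.242] pointing down, gripper open.
Joint ranges: [-2.96, 2.96], [-0.34, 2.1], [-1.41, 1.46], [0.24, 2.44], [-1.37, 4.51], [0.17, 1.92], [-2.96, 2.96]. Speed limits (rad/s): [2.39, 2.39, 3.14, 3.14, 3.14, 3.14, 3.14].

### API

Orientations are given as a rotation vector (axis times angle).
In Python, from bench import r gives the robot as it stands.
- The arm moves only by the tool send_rows, never from a script. Its argument "deltas" is a list of rows, each a list of 7 numbers: the opening, from 0 (shut) to 1 (fully open), then the shift along the tool's x, y, z as a fraction of full scale, then the turn, a rotation vector about the tool's x, y, z as a fraction of full scale. In form: [[hand, x, y, z, ax, ay, az], ...]. A call has 1 to 20 rows; each row is the pose to reach, as a shift and turn from the pose commanded when the call began, along the tool's axes at that moment, turning the shorter way round; what a row does not reach only later rows make up. Full scale, the value 1, is 150 mm for a shift and 180 degrees for a turn. A row lasts 1/12 s, in which the tool goes at most 41.7 mm and 7.16 degrees, less where a joint would pass 70% of its speed; a pose out of reach is approached as far as the arm can. A call with a number of a shift or a turn outside -1 to 1 is refused whole. A call with a gripper value outside its range is refused whole. The fingers move at their own pace and stop on an object; "squeeze" is the grip in N (left out, the last holds). Time passes only in rows, so rows that repeat a pose let the fingers close. It gives the time, the measured TCP pose, the force and the opening at its end, in the units of the state.
- r.get_obs(): the state, without advancing time (a new reading comes with each control period).
- r.grab_frame(name): name is "scene" or "side" or "wrist"; returns a dict with "pixels" (480x640x3 uint8, red, green, blue), "camera_matrix" (3x3 intrinsics, pixels), "rvec" (rotation vector, rad) and "tvec" (3), from world to camera coordinates, as OpenCV has them. Camera axes: x right, y down, z forward; pixel columns grow to the right and rows downward; lengths in m; the calibration is good to about 2 mm. A picture is of the moment at which its call begins. There is no depth.
- r.hand_in(): hands the job in, once; it reports no verdict.
The state is a dict: "clock": time; "joints": joint angles; "qvel": joint speeds; "tau": joint torques, N m; "tcp_pos": TCP position; "orientation": TCP orientation; "contact_force": force on the tool from outside, world axes, zero at the start; "moment": the same for the moment, N m; "grip_width": finger opening in m.
Only numpy, scipy, OpenCV 4.12 (cv2) and the standard library are available. Lean on these libraries where they do the work, as an engineer would, in place of code of your own. Each camera call takes 0.05 s, during which the arm holds its last target. There are 200 camera calls.

### The job

The practical is over, so clear the bench: lay every measuring cylinder in a pair of notches of its own on the white sloping draining rest, foot at the high end so that the mouth points downhill, and stack all the closed grey cases, lids up, into one square column centred on the platform of the small lab jack. Do it in any order, and leave the bottles and the beaker standing where they are.

Things in the scene. Friction and masses are not known exactly. Their poses are not given: they have to be found in the camera images.
- cyl1: pale plastic measuring cylinder, 200 mm long, lying down; tube 24 mm in diameter, 110 g, balanced within 10 mm of its origin. Origin on the axis at mid-length (20 mm up when lying). Own x runs along the axis, foot to mouth: blue hexagonal foot (40 mm across flats, 46 corners) at x -100 to -86 mm, thin blue hexagonal guard ring, same width, at x +74 to +80, mouth at +100. May be absent.
- cyl2: pale plastic measuring cylinder, 200 mm long, lying down; tube 24 mm in diameter, 110 g, balanced within 10 mm of its origin. Origin on the axis at mid-length (20 mm up when lying). Own x runs along the axis, foot to mouth: blue hexagonal foot (40 mm across flats, 46 corners) at x -100 to -86 mm, thin blue hexagonal guard ring, same width, at x +74 to +80, mouth at +100. May be absent.
- cyl3: pale plastic measuring cylinder, 200 mm long, lying down; tube 24 mm in diameter, 110 g, balanced within 10 mm of its origin. Origin on the axis at mid-length (20 mm up when lying). Own x runs along the axis, foot to mouth: blue hexagonal foot (40 mm across flats, 46 corners) at x -100 to -86 mm, thin blue hexagonal guard ring, same width, at x +74 to +80, mouth at +100. May be absent.
- case1: closed grey plastic case, lid on, 100 x 60 x 40 mm (own x, y, z), 150 g; a small black latch on one end. Origin at the centre of its underside, z up through the lid. The cases are alike. May be absent.
- case2: closed grey plastic case, lid on, 100 x 60 x 40 mm (own x, y, z), 150 g; a small black latch on one end. Origin at the centre of its underside, z up through the lid. The cases are alike. May be absent.
- case3: closed grey plastic case, lid on, 100 x 60 x 40 mm (own x, y, z), 150 g; a small black latch on one end. Origin at the centre of its underside, z up through the lid. The cases are alike. May be absent.
- rest: fixed white sloping rest. Origin on the bench at its centre, z up. Upright bars 8 mm thick, 228 mm wide (along y), stand at x = -55 mm (high) and +55 mm (low), open between. Each has notches at y = -60, 0, +60: flat bottom 12 mm wide, 45 degree sides, teeth 24 mm high. Notch bottoms are 93.4 (high) and 70 mm (low) above the bench: a slope of 12 degrees down towards +x.
- notch1 (a point): where the origin of a cylinder seated in the pair of notches at y = -60 mm of the rest lies when its middle is halfway between the bars: 95 mm above the bench. Foot and guard ring go outside the bars. Low side rails, 10 mm high, run under the bars at y = +-105 mm.
- notch2 (a point): where the origin of a cylinder seated in the pair of notches at y = 0 mm of the rest lies when its middle is halfway between the bars: 95 mm above the bench. Foot and guard ring go outside the bars. Low side rails, 10 mm high, run under the bars at y = +-105 mm.
- notch3 (a point): where the origin of a cylinder seated in the pair of notches at y = 60 mm of the rest lies when its middle is halfway between the bars: 95 mm above the bench. Foot and guard ring go outside the bars. Low side rails, 10 mm high, run under the bars at y = +-105 mm.
- jack: fixed small laboratory jack: a raised platform of aluminium 80 x 44 mm (own x, y), smaller than a case, its flat top 60 mm above the bench, over a base plate 110 x 80 x 8 mm. Origin on the bench at its centre, z up.
- vial1: bystander, leave alone: small amber glass bottle, 38 mm in diameter, 70 mm tall, black cap; origin at the centre of its underside
- vial2: bystander, leave alone: small amber glass bottle, 38 mm in diameter, 70 mm tall, black cap; origin at the centre of its underside
- vial3: bystander, leave alone: small amber glass bottle, 38 mm in diameter, 70 mm tall, black cap; origin at the centre of its underside
- beaker: bystander, leave alone: open glass beaker, 68 mm in diameter, 85 mm tall; origin at the centre of its underside
- washbottle: bystander, leave alone: white plastic bottle, 60 mm in diameter, 150 mm tall, red cap; origin at the centre of its underside

How it is judged:
By the outcome, as a careful person would: the job done as asked, in the order asked, and still so for the second after the job is handed in, with the robot touching nothing.
Of cyl1, cyl2, cyl3, case1, case2, case3 only 5 to 6 are there at a start; the rules pass over those that are not, and their reading is None.
At some moment in a run one of cyl1, cyl2, cyl3 may be knocked a few centimetres aside while the robot is not near it.
Once in a run the grip may slacken for a moment while it holds something.
It also fails if it takes over 208 s, if anything falls off the work surface, if the arm or the gripper's body presses on something with over 40 N, if the wrist force passes 120 N, or if a joint passes its speed limit or range.

## Working session

There is one attempt and no reset: what is moved stays moved. The work goes in short steps, Python scripts to look and compute and a tool call to move; the robot and the scene stay as the last step left them, time stands still between calls to the robot, and variables do not carry over. Pictures are saved under pics/ and viewed, about 12 in all and at most 16, crops included, and the job is handed in when it is done.

Besides the shell and the picture viewer there is one more tool, called after ">>>" as name(argument=value, ...) on one line, values as JSON. send_rows: Moves the arm, as the interface text tells. Shift numbers are shares of 150 mm and turn numbers shares of 180 degrees, none past 1 either way. Its arguments: {"type":"object","properties":{"deltas":{"type":"array","items":{"type":"array","items":{"type":"number"}}},"squeeze":{"type":"number"}},"required":["deltas"]}

```bash
mkdir -p pics; ls; cat > h.py <<'E'
import numpy as np, cv2
from bench import r
def shot(n,fn):
    f=r.grab_frame(n); cv2.imwrite('pics/%s.png'%fn,f['pixels'][:,:,::-1]); np.savez('pics/%s.npz'%fn,**{k:np.array(f[k]) for k in f}); return f
def load(fn): return dict(np.load('pics/%s.npz'%fn))
def back(f,uv,z):
    R=cv2.Rodrigues(np.float64(f['rvec']))[0]; t=np.float64(f['tvec']).ravel(); K=np.float64(f['camera_matrix'])
    o=-R.T@t; out=[]
    for (u,v),zz in zip(uv,np.broadcast_to(z,len(uv))):
        d=R.T@np.linalg.solve(K,[u,v,1]); out.append(o+d*(zz-o[2])/d[2])
    return np.array(out)
def proj(f,P):
    return cv2.projectPoints(np.float64(P).reshape(-1,3),np.float64(f['rvec']),np.float64(f['tvec']),np.float64(f['camera_matrix']),None)[0][:,0]
E
python3 - <<'E'
from h import *
for n in ['scene','side','wrist']:
    f=shot(n,n+'0'); R=cv2.Rodrigues(np.float64(f['rvec']))[0]; print(n,-R.T@np.ravel(f['tvec']),R[2])
o=r.get_obs(); print(o)
E
```

```text
pics
scene [1.22051632 0.58009212 1.36771482] [-0.44958242 -0.38762401 -0.80475044]
side [ 0.13509982 -0.94423843  0.86093487] [ 0.31190309  0.72216597 -0.61740811]
wrist [0.67490477 0.07455336 0.3722713 ] [-0.00164021 -0.29059232 -0.95684555]
{'clock': 0.15, 'joints': array([-0.10812883,  0.4776028 ,  0.02236202,  1.55618248, -0.01148219,
        1.10931409, -0.08308895]), 'qvel': array([-0.00031415, -0.00234506, -0.00014003, -0.00488273,  0.00120469,
        0.00127405,  0.00017758]), 'tau': array([ 1.55385478e-03, -5.96924365e+01,  1.60940632e+00, -2.81490952e+01,
        1.26662746e-02,  6.56643446e-03,  5.58682734e-05]), 'tcp_pos': array([6.74573842e-01, 1.42060593e-06, 2.41572016e-01]), 'orientation': array([-2.22075563e+00, -2.22087198e+00,  1.65638203e-03]), 'contact_force': array([ 0.26062791, -0.0153991 , -0.44325077]), 'moment': array([-0.02839282,  0.01929301,  0.02226696]), 'grip_width': 0.08601052033234712}
```

View pics/scene0.png

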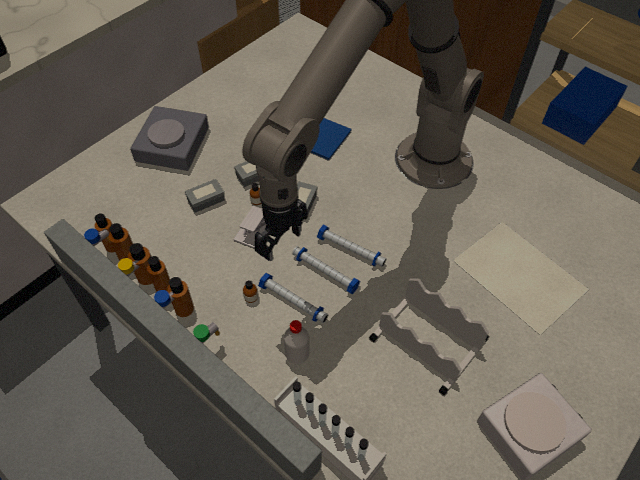

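View pics/side0.png

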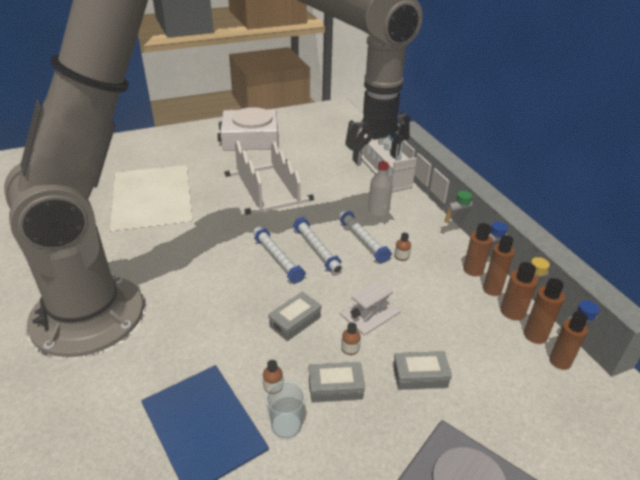

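Scene view: rest at (430,335), three cylinders around (350,245), (326,270) and (293,298), jack under the gripper, cases at (205,195) and (250,170). Side view: all three cases at (295,315), (336,380) and (422,370), jack at (371,308), beaker at (286,410). I'll enlarge both next.

```bash
python3 - <<'E'
import cv2
a=cv2.imread('pics/side0.png'); cv2.imwrite('pics/c1.png',cv2.resize(a[200:420,230:470],None,fx=2.7,fy=2.7,interpolation=cv2.INTER_CUBIC))
a=cv2.imread('pics/scene0.png'); cv2.imwrite('pics/c2.png',cv2.resize(a[210:410,230:500],None,fx=2.9,fy=2.9,interpolation=cv2.INTER_CUBIC))
E
```

```text
(no output)
```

View pics/c1.png

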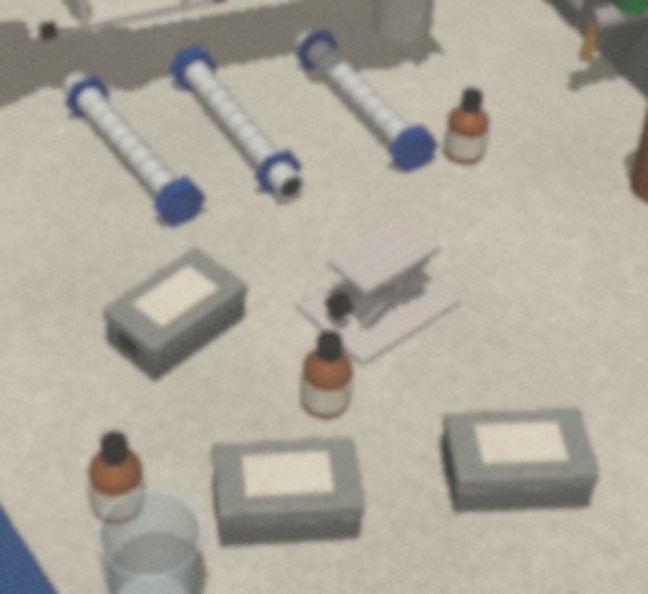

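View pics/c2.png

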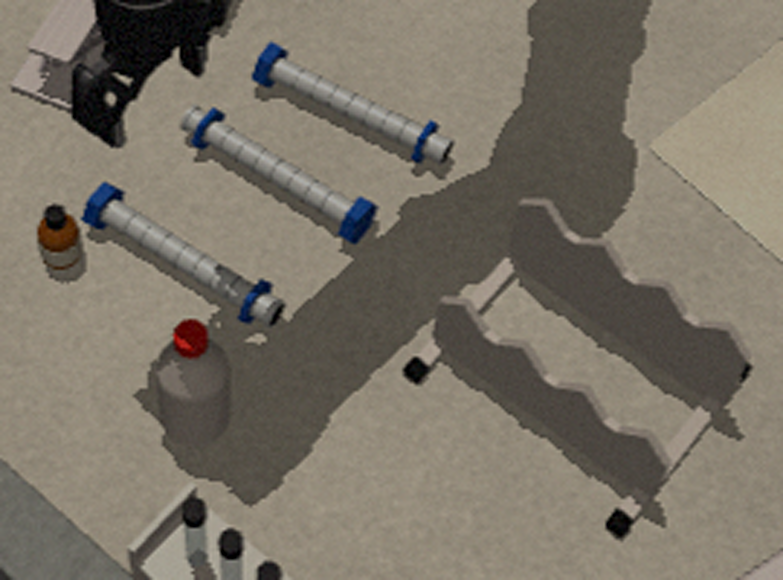

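```bash
cat > m1.py <<'E'
from h import *
s=load('scene0'); d=load('side0')
A=lambda p:np.array(p)/2.9+[230,210]
B=lambda p:np.array(p)/2.7+[230,200]
np.set_printoptions(precision=4,suppress=True)
print('cyl scene A(foot,mouth) B C\n',back(s,A([(270,65),(440,150),(357,222),(190,118),(103,207),(270,310)]),.02)[:,:2])
print('cyl side\n',back(d,B([(180,202),(78,88),(192,67),(290,187),(414,147),(312,47)]),.02)[:,:2])
for n,h1,h2 in (('bar1high',.1174,.094),('bar2high',.094,.1174)):
    print(n,back(s,A([(521,202),(748,364),(445,300),(666,465)]),[h1,h1,h2,h2])[:,:2])
print('railends',back(s,A([(415,370),(618,522),(742,370)]),.008)[:,:2])
print('jack top',back(d,B([(328,262),(398,220),(440,246),(372,288)]),.06)[:,:2],'base',back(d,B([(298,305),(362,362),(460,298)]),.008)[:,:2])
print('case1 top',back(d,B([(106,312),(195,250),(246,287),(155,350)]),.04)[:,:2])
print('case2 top',back(d,B([(212,443),(352,438),(362,493),(218,500)]),.04)[:,:2])
print('case3 top',back(d,B([(444,413),(580,408),(596,462),(453,470)]),.04)[:,:2])
print('vials foot',back(d,B([(465,157),(326,412),(116,515)]),.0)[:,:2])
print('beaker, wash',back(d,[(286,428)],0)[:,:2],back(s,A([(191,338)]),.15)[:,:2])
E
python3 m1.py
```

```text
cyl scene A(foot,mouth) B C
 [[ 0.4555 -0.0614]
 [ 0.4245  0.1222]
 [ 0.5367  0.1139]
 [ 0.5528 -0.077 ]
 [ 0.6781 -0.0694]
 [ 0.6569  0.1139]]
cyl side
 [[ 0.4576 -0.0635]
 [ 0.4243  0.1214]
 [ 0.5362  0.114 ]
 [ 0.5534 -0.0798]
 [ 0.6798 -0.0703]
 [ 0.6578  0.1026]]
bar1high [[0.4784 0.2392]
 [0.4813 0.4648]
 [0.5842 0.2423]
 [0.5854 0.4611]]
bar2high [[0.4645 0.2329]
 [0.4675 0.4627]
 [0.5959 0.2485]
 [0.597  0.4633]]
railends [[0.6128 0.2419]
 [0.6104 0.4511]
 [0.425  0.4539]]
jack top [[ 0.5253 -0.2127]
 [ 0.5986 -0.1894]
 [ 0.6158 -0.2286]
 [ 0.5447 -0.2508]] base [[ 0.5072 -0.2012]
 [ 0.5284 -0.2749]
 [ 0.6329 -0.2421]]
case1 top [[ 0.3528 -0.1821]
 [ 0.4409 -0.1429]
 [ 0.4632 -0.1964]
 [ 0.3746 -0.2325]]
case2 top [[ 0.3823 -0.3292]
 [ 0.4758 -0.3614]
 [ 0.4616 -0.4063]
 [ 0.3684 -0.3756]]
case3 top [[ 0.5472 -0.3653]
 [ 0.6412 -0.3975]
 [ 0.6251 -0.443 ]
 [ 0.5287 -0.4122]]
vials foot [[ 0.7297 -0.0792]
 [ 0.4849 -0.3036]
 [ 0.3087 -0.3333]]
beaker, wash [[ 0.305 -0.417]] [[0.7709 0.1288]]
```

Both views agree on the cylinders. The rest is roughly axis-aligned, centred near (0.53, 0.35). I'll move the hand over it for a close look that also clears the other two views.

>>> send_rows(deltas=[[1, 0.1, -0.05, -0.1, 0, 0, 0], [1, 0.25, -0.12, -0.2, 0, 0, 0], [1, 0.4, -0.2, -0.3, 0, 0, 0], [1, 0.6, -0.3, -0.4, 0, 0, 0], [1, 0.8, -0.4, -0.4, 0, 0, 0]])

```text
clock: 0.57
tcp_pos: [0.6158, 0.1208, 0.3054]
orientation: [2.221, 2.218, 0.006]
contact_force: [0.6, 1.3, 0.8]
grip_width: 0.0854
```

>>> send_rows(deltas=[[1, 0.2, -0.1, -0.1, 0, 0, 0], [1, 0.4, -0.2, -0.2, 0, 0, 0], [1, 0.6, -0.3, -0.3, 0, 0, 0], [1, 0.8, -0.4, -0.4, 0, 0, 0]])

```text
clock: 0.9
tcp_pos: [0.5538, 0.2412, 0.3628]
orientation: [-2.221, -2.221, 0.001]
contact_force: [1.0, 0.2, 0.5]
grip_width: 0.0856
```

>>> send_rows(deltas=[[1, 0.2, -0.05, 0, 0, 0, 0], [1, 0.4, -0.1, 0, 0, 0, 0], [1, 0.6, -0.15, 0, 0, 0, 0], [1, 0.8, -0.17, 0, 0, 0, 0], [1, 0.8, -0.17, 0, 0, 0, 0], [1, 0.8, -0.17, 0, 0, 0, 0], [1, 0.8, -0.17, 0, 0, 0, 0]])

```text
clock: 1.48
tcp_pos: [0.5297, 0.3592, 0.3619]
orientation: [2.221, 2.221, -0.002]
contact_force: [0.1, 0.1, -0.6]
grip_width: 0.0851
```

```bash
python3 - <<'E'
from h import *
for n in ['scene','side','wrist']: shot(n,n+'1')
o=r.get_obs(); print(o['clock'],o['tcp_pos'],o['orientation'],o['joints'])
a=cv2.imread('pics/side1.png')[180:440,230:480]; b=cv2.imread('pics/wrist1.png')
a=cv2.resize(a,None,fx=600/260,fy=600/260,interpolation=cv2.INTER_CUBIC); cv2.imwrite('pics/c3.png',a)
E
```

```text
1.6333 [0.53028534 0.35833517 0.36236721] [ 2.22373051e+00  2.21816042e+00 -3.53213229e-04] [-0.60288186  0.34314697 -0.12082381  1.48177205  0.04261684  1.31938181
 -0.7298475 ]
```

View pics/wrist1.png

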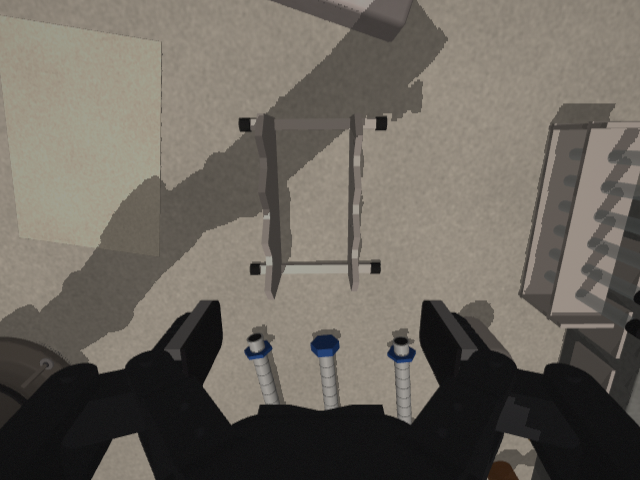

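Wrist view: rest rails at rows 124 and 268 with black ends at columns 245–381, and the bars lean outward at (268,200) and (356,200). I'll enlarge it.

```bash
python3 - <<'E'
import cv2
b=cv2.imread('pics/wrist1.png')[100:310,220:420]
cv2.imwrite('pics/c4.png',cv2.resize(b,None,fx=2.8,fy=2.8,interpolation=cv2.INTER_CUBIC))
E
```

```text
(no output)
```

View pics/c4.png

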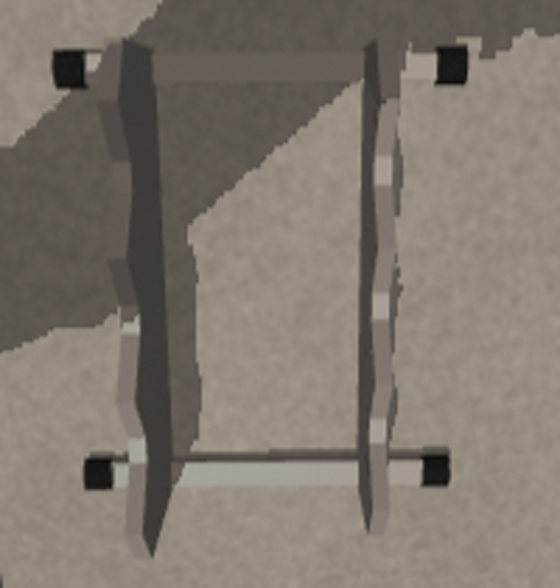

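View pics/c3.png

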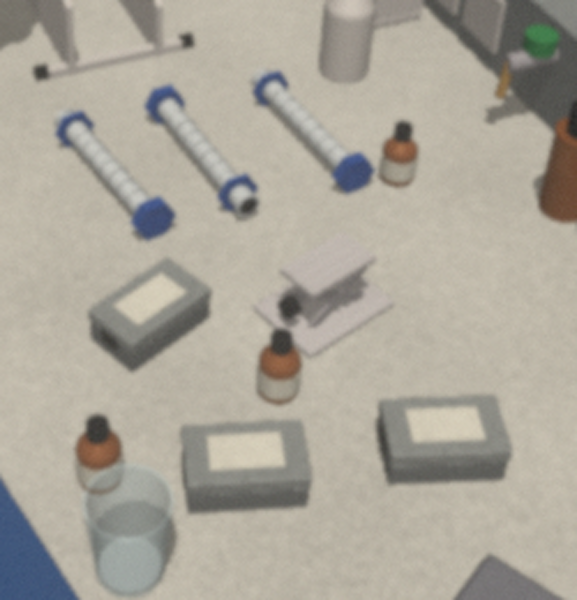

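```bash
cat > m2.py <<'E'
from h import *
from scipy.optimize import least_squares
np.set_printoptions(precision=4,suppress=True)
w=load('wrist1'); s=load('scene1'); d=load('side1'); s0=load('scene0')
W=lambda p:np.array(p)/2.8+[220,100]
A=lambda p:np.array(p,float)/2.9+[230,210]
mod=lambda L:np.array([[-L,.105,.005],[L,.105,.005],[-L,-.105,.005],[L,-.105,.005]])
uvw=W([(53,68),(466,65),(85,473),(449,469)])
top=np.array([[-.059,-.114,.1174],[-.059,.114,.1174],[.059,-.114,.094],[.059,.114,.094]])
uvs=A([(521,202),(748,364),(447,300),(664,468)])
def tf(p,M):
    c,sn=np.cos(p[2]),np.sin(p[2]); return M@np.array([[c,sn,0],[-sn,c,0],[0,0,1]])+[p[0],p[1],0]
f=lambda p:(proj(w,tf(p,mod(p[3])))-uvw).ravel()
q=least_squares(f,[.53,.35,0,.09]); print('rest by rails',q.x,q.fun)
q=q.x
print('bases inner from rails model: ',(proj(w,tf(q,np.array([[-.051,-.09,0],[.051,-.09,0],[-.051,-.114,.1174],[-.051,.114,.1174],[.051,.114,.094]])))-[220,100])*2.8)
print('scene top corner resid',proj(s0,tf(q,top))-uvs)
# cases, jack from side1  crop scale 600/260
C=lambda p:np.array(p)*260/600+[230,180]
rect=lambda a,b,z:np.array([[-a,b,z],[a,b,z],[a,-b,z],[-a,-b,z]])
def fit(n,uv,M,p0):
    g=least_squares(lambda p:(proj(d,tf(p,M))-C(uv)).ravel(),p0); print(n,g.x,np.degrees(g.x[2]),np.abs(g.fun).max())
fit('case1',[(90,312),(168,260),(211,292),(129,342)],rect(.05,.03,.04),[.41,-.19,.4])
fit('case2',[(182,424),(303,420),(311,469),(187,484)],rect(.05,.03,.04),[.42,-.37,-.3])
fit('case3',[(378,400),(497,395),(510,444),(388,452)],rect(.05,.03,.04),[.58,-.4,-.3])
fit('jack top',[(281,274),(340,236),(377,259),(316,292)],rect(.04,.022,.06),[.57,-.22,.3])
E
python3 m2.py
python3 - <<'E'
import cv2
a=cv2.imread('pics/scene1.png')[120:330,150:400]
cv2.imwrite('pics/c5.png',cv2.resize(a,None,fx=2.8,fy=2.8,interpolation=cv2.INTER_CUBIC))
E
```

```text
rest by rails [0.521  0.3457 0.0085 0.1003] [ 0.2012  0.5043  0.0774 -0.1163 -0.2244 -0.3009 -0.0912 -0.198 ]
bases inner from rails model:  [[173.622  442.5025]
 [358.7664 440.5992]
 [147.0575 584.4791]
 [114.9585  31.2923]
 [384.011   32.7079]]
scene top corner resid [[ 1.0404 -5.7832]
 [ 2.5377 -7.3411]
 [-3.1821 -3.3259]
 [ 1.88   -3.2383]]
case1 [ 0.408  -0.187   0.3705] 21.226497840865946 1.9538862593032604
case2 [ 0.4221 -0.3706 -0.2945] -16.871703422344094 2.5411112046149356
case3 [ 0.5848 -0.4061 -0.3346] -19.16945401030952 2.320350761854229
jack top [ 0.57   -0.2225  0.3361] 19.258608738874933 2.621471306773117
```

View pics/c5.png

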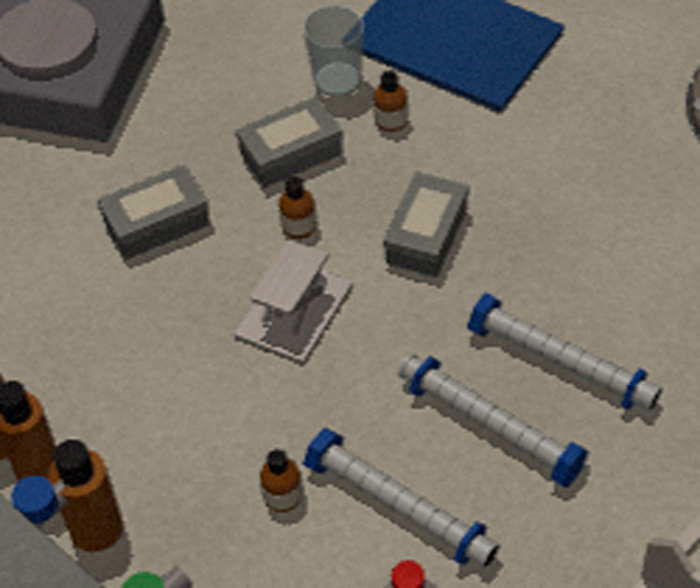

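```bash
cat >> m2.py <<'E'
print('--- joint')
S=lambda p:np.array(p)/2.8+[150,120]
def fit2(n,uc,us,M,p0):
    g=least_squares(lambda p:np.r_[(proj(d,tf(p,M))-C(uc)).ravel(),(proj(s,tf(p,M))-S(us)).ravel()],p0,loss='soft_l1'); print(n,g.x,'deg',np.degrees(g.x[2]),np.abs(g.fun).max())
R=rect(.05,.03,.04)
fit2('case1',[(90,312),(168,260),(211,292),(129,342)],[(469,184),(432,247),(387,234),(425,173)],R,[.41,-.19,.4])
fit2('case2',[(182,424),(303,420),(311,469),(187,484)],[(343,134),(262,167),(238,136),(320,103)],R,[.42,-.37,-.3])
fit2('case3',[(378,400),(497,395),(510,444),(388,452)],[(208,203),(122,240),(98,207),(184,170)],R,[.58,-.4,-.3])
fit2('jack',[(281,274),(340,236),(377,259),(316,292)],[(328,258),(295,309),(252,297),(285,243)],rect(.04,.022,.06),[.57,-.22,.3])
M=np.array([[-.093,0,.02],[.077,0,.02]])
fit2('A',[(153,217),(74,129)],[(485,315),(636,388)],M,[.44,.03,1.7])
fit2('B',[(165,103),(238,192)],[(570,463),(425,376)],M,[.545,.02,-1.5])
fit2('C',[(353,171),(271,88)],[(324,450),(472,541)],M,[.67,.02,1.7])
for y0 in (.06,0,-.06): print('notch facets',((proj(w,tf(q,np.array([[.055,y0+.014,.078],[.055,y0-.014,.078],[-.055,y0+.014,.1014],[-.055,y0-.014,.1014]])))-[220,100])*2.8).astype(int).tolist())
E
python3 m2.py | sed -n '/joint/,$p'
```

```text
--- joint
case1 [ 0.4066 -0.1871  0.3581] deg 20.516217990132915 3.3728825312853132
case2 [ 0.4225 -0.3688 -0.2965] deg -16.990909607217862 2.8669449994588376
case3 [ 0.5859 -0.4042 -0.324 ] deg -18.564099791962555 2.537592887534288
jack [ 0.57   -0.2206  0.3467] deg 19.864720020644945 2.3790147676359368
A [0.4403 0.0306 1.751 ] deg 100.32423798654627 0.5717522764636556
B [ 0.5443  0.0205 -1.474 ] deg -84.45483727584109 0.6513771877809518
C [0.6672 0.022  1.6839] deg 96.48094740294464 0.959889329039413
notch facets [[387, 136], [386, 203], [117, 141], [122, 212]]
notch facets [[384, 277], [383, 339], [126, 290], [130, 355]]
notch facets [[381, 407], [380, 464], [134, 426], [138, 486]]
```

Measured: rest (0.521, 0.346, 0.5°) with the high bar towards the base. Notch bottoms in the wrist crop match the model at rows 170/305/432. Cylinders: A (0.440, 0.031), B (0.544, 0.021), C (0.667, 0.022). I'll write a move planner and start with A.

```bash
cat > p.py <<'E'
from h import *
from scipy.spatial.transform import Rotation as Ro
def ori(head,down=0):
    "tool z down, tool x at heading (deg), tool x dipping by `down` deg below level"
    a,t=np.radians(head),np.radians(down)
    x=np.array([np.cos(a)*np.cos(t),np.sin(a)*np.cos(t),-np.sin(t)]); y=np.array([np.sin(a),-np.cos(a),0]); return Ro.from_matrix(np.c_[x,y,np.cross(x,y)])
def plan(*wps):
    "wps: (x,y,z,heading,dip); prints one line per call, split at full scale"
    o=r.get_obs(); p=np.array(o['tcp_pos']); q=Ro.from_rotvec(o['orientation'])
    print('t %.1f tcp'%o['clock'],p.round(4),'F',np.round(o['contact_force'],1),'w %.4f'%o['grip_width'],'j7 %.2f j6 %.2f'%(o['joints'][6],o['joints'][5]))
    for w in wps:
        P,Q=np.array(w[:3]),ori(*w[3:]); 
        rv=(q.inv()*Q).as_rotvec(); n=1
        while True:
            q1=q; ok=True
            for k in range(n):
                sh=q1.inv().apply((P-p)/n)/.15; q1=q1*Ro.from_rotvec(rv/n); ok&=np.abs(sh).max()<=1
            if ok: break
            n+=1
        for k in range(n):
            sh=q.inv().apply((P-p)/n)/.15; print(w,k+1,n,np.round(np.r_[sh,rv/n/np.pi],3).tolist(),'mm %.0f deg %.0f'%(np.linalg.norm(P-p)/n*1e3,np.degrees(np.linalg.norm(rv/n))))
            q=q*Ro.from_rotvec(rv/n)
        p,q=P,Q
E
python3 -c "
from p import *
plan((.4403,.0306,.13,100.3,0),(.4403,.0306,.015,100.3,0))"
```

```text
t 1.6 tcp [0.5303 0.3583 0.3624] F [0.9 0.2 0. ] w 0.0850 j7 -0.73 j6 1.32
(0.4403, 0.0306, 0.13, 100.3, 0) 1 3 [-0.728, -0.198, 0.517, 0.0, 0.0, -0.019] mm 137 deg 3
(0.4403, 0.0306, 0.13, 100.3, 0) 2 3 [-0.715, -0.242, 0.517, 0.0, 0.0, -0.019] mm 137 deg 3
(0.4403, 0.0306, 0.13, 100.3, 0) 3 3 [-0.699, -0.285, 0.517, 0.0, 0.0, -0.019] mm 137 deg 3
(0.4403, 0.0306, 0.015, 100.3, 0) 1 1 [0.0, 0.0, 0.767, 0.0, 0.0, 0.0] mm 115 deg 0
```

>>> send_rows(deltas=[[0.6, -0.1, -0.03, 0.07, 0, 0, -0.003], [0.6, -0.25, -0.07, 0.17, 0, 0, -0.007], [0.6, -0.42, -0.11, 0.3, 0, 0, -0.011], [0.6, -0.58, -0.16, 0.41, 0, 0, -0.015], [0.6, -0.728, -0.198, 0.517, 0, 0, -0.019]])

```text
clock: 2.05
tcp_pos: [0.4995, 0.248, 0.2841]
orientation: [2.156, 2.285, -0.0]
contact_force: [-0.2, 0.1, 0.5]
grip_width: 0.0512
```

>>> send_rows(deltas=[[0.6, -0.18, -0.06, 0.13, 0, 0, -0.005], [0.6, -0.36, -0.12, 0.26, 0, 0, -0.01], [0.6, -0.54, -0.18, 0.39, 0, 0, -0.015], [0.6, -0.715, -0.242, 0.517, 0, 0, -0.019]])

```text
clock: 2.38
tcp_pos: [0.4697, 0.139, 0.2068]
orientation: [2.086, 2.348, 0.001]
contact_force: [0.8, -0.4, 0.3]
grip_width: 0.0512
```

>>> send_rows(deltas=[[0.6, -0.18, -0.07, 0.13, 0, 0, -0.005], [0.6, -0.36, -0.14, 0.26, 0, 0, -0.01], [0.6, -0.54, -0.22, 0.39, 0, 0, -0.015], [0.6, -0.65, -0.26, 0.48, 0, 0, -0.019], [0.6, -0.699, -0.285, 0.517, 0, 0, -0.019], [0.6, -0.699, -0.285, 0.517, 0, 0, -0.019], [0.6, -0.699, -0.285, 0.517, 0, 0, -0.019], [0.6, -0.699, -0.285, 0.517, 0, 0, -0.019]])

```text
clock: 3.05
tcp_pos: [0.4414, 0.0338, 0.1307]
orientation: [2.012, 2.411, 0.004]
contact_force: [-0.1, -0.0, 0.1]
grip_width: 0.0512
```

```bash
python3 -c "
from p import *
shot('wrist','wrist2')
plan((.4403,.0306,.015,100.3,0))"
```

```text
t 3.1 tcp [0.4414 0.0339 0.1307] F [ 0.8  1.1 -0.5] w 0.0511 j7 -0.05 j6 0.69
(0.4403, 0.0306, 0.015, 100.3, 0) 1 1 [-0.021, -0.014, 0.771, 0.001, -0.0, 0.0] mm 116 deg 0
```

View pics/wrist2.png

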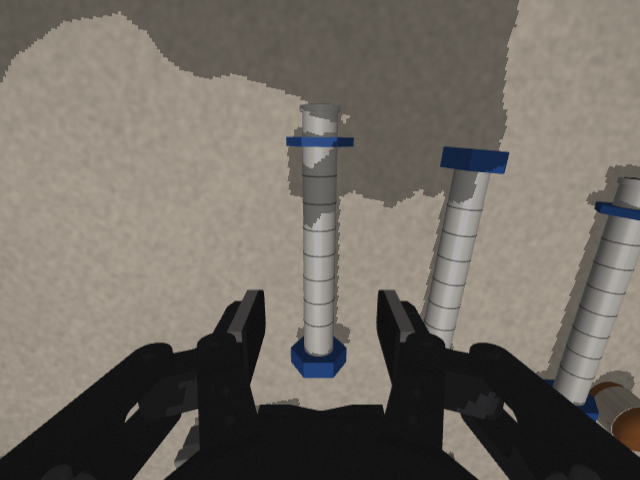

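Wrist view: cylinder A runs straight down column 320, centred between the pads (255–388). I'll descend and grip.

>>> send_rows(deltas=[[0.6, -0.01, -0.01, 0.15, 0, 0, 0], [0.6, -0.02, -0.014, 0.35, 0, 0, 0], [0.6, -0.02, -0.014, 0.55, 0, 0, 0], [0.6, -0.02, -0.014, 0.7, 0, 0, 0], [0.6, -0.02, -0.014, 0.77, 0, 0, 0], [0.6, -0.02, -0.014, 0.77, 0, 0, 0], [0.6, -0.02, -0.014, 0.77, 0, 0, 0], [0, -0.02, -0.014, 0.77, 0, 0, 0], [0, -0.02, -0.014, 0.77, 0, 0, 0], [0, -0.02, -0.014, 0.77, 0, 0, 0], [0, -0.02, -0.014, 0.77, 0, 0, 0], [0, -0.02, -0.014, 0.77, 0, 0, 0]], squeeze=60)

```text
clock: 4.1
tcp_pos: [0.4398, 0.0296, 0.0155]
orientation: [2.013, 2.41, 0.004]
contact_force: [-0.4, 0.4, 5.3]
grip_width: 0.0222
```

>>> send_rows(deltas=[[0, 0, 0, -0.1, 0, 0, 0], [0, 0, 0, -0.25, 0, 0, 0], [0, 0, 0, -0.45, 0, 0, 0], [0, 0, 0, -0.65, 0, 0, 0], [0, 0, 0, -0.85, 0, 0, 0], [0, 0, 0, -1, 0, 0, 0], [0, 0, 0, -1, 0, 0, 0], [0, 0, 0, -1, 0, 0, 0]])

```text
clock: 4.77
tcp_pos: [0.4394, 0.0292, 0.1659]
orientation: [2.012, 2.409, 0.005]
contact_force: [-1.2, 0.5, -1.7]
grip_width: 0.0219
```

```bash
python3 -c "
from p import *
plan((.50,.36,.24,0.5,12),(.5194,.4057,.17,.5,12),(.5205,.4057,.105,.5,12))"
```

```text
t 4.8 tcp [0.4394 0.0292 0.1659] F [-1.2  0.5 -1.7] w 0.0219 j7 -0.04 j6 0.77
(0.5, 0.36, 0.24, 0.5, 12) 1 3 [0.699, 0.264, -0.163, 0.02, -0.017, 0.184] mm 115 deg 33
(0.5, 0.36, 0.24, 0.5, 12) 2 3 [0.718, -0.169, -0.205, 0.02, -0.017, 0.184] mm 115 deg 33
(0.5, 0.36, 0.24, 0.5, 12) 3 3 [0.494, -0.543, -0.215, 0.02, -0.017, 0.184] mm 115 deg 33
(0.5194, 0.4057, 0.17, 0.5, 12) 1 1 [0.226, -0.304, 0.429, 0.0, 0.0, 0.0] mm 86 deg 0
(0.5205, 0.4057, 0.105, 0.5, 12) 1 1 [0.097, 0.0, 0.422, 0.0, 0.0, 0.0] mm 65 deg 0
```

>>> send_rows(deltas=[[0, 0.1, 0.04, -0.03, 0.003, -0.002, 0.026], [0, 0.2, 0.08, -0.05, 0.006, -0.005, 0.052], [0, 0.32, 0.12, -0.08, 0.009, -0.008, 0.085], [0, 0.45, 0.17, -0.11, 0.013, -0.011, 0.118], [0, 0.58, 0.22, -0.14, 0.017, -0.014, 0.151], [0, 0.7, 0.264, -0.163, 0.02, -0.017, 0.184]])

```text
clock: 5.27
tcp_pos: [0.4581, 0.1404, 0.1877]
orientation: [2.619, 1.729, -0.132]
contact_force: [-0.1, -0.7, -1.7]
grip_width: 0.0221
```

>>> send_rows(deltas=[[0, 0.12, -0.03, -0.03, 0.003, -0.003, 0.031], [0, 0.24, -0.06, -0.07, 0.007, -0.006, 0.062], [0, 0.36, -0.085, -0.1, 0.01, -0.009, 0.092], [0, 0.48, -0.11, -0.14, 0.013, -0.011, 0.123], [0, 0.6, -0.14, -0.17, 0.017, -0.014, 0.154], [0, 0.718, -0.169, -0.205, 0.02, -0.017, 0.184]])

```text
clock: 5.77
tcp_pos: [0.4784, 0.2503, 0.2116]
orientation: [2.996, 0.905, -0.249]
contact_force: [-0.1, -0.1, -0.8]
grip_width: 0.0224
```

>>> send_rows(deltas=[[0, 0.08, -0.09, -0.04, 0.003, -0.003, 0.031], [0, 0.16, -0.18, -0.07, 0.007, -0.006, 0.062], [0, 0.25, -0.27, -0.11, 0.01, -0.009, 0.092], [0, 0.33, -0.36, -0.14, 0.013, -0.011, 0.123], [0, 0.42, -0.46, -0.18, 0.017, -0.014, 0.154], [0, 0.494, -0.543, -0.215, 0.02, -0.017, 0.184], [0, 0.494, -0.543, -0.215, 0.02, -0.017, 0.184], [0, 0.494, -0.543, -0.215, 0.02, -0.017, 0.184], [0, 0.494, -0.543, -0.215, 0.02, -0.017, 0.184], [0, 0.494, -0.543, -0.215, 0.02, -0.017, 0.184]])

```text
clock: 6.6
tcp_pos: [0.4993, 0.3585, 0.2366]
orientation: [3.12, 0.012, -0.342]
contact_force: [0.1, -0.3, -2.2]
grip_width: 0.0223
```

```bash
python3 -c "
from p import *
plan((.5196,.4057,.17,.5,12),(.5196,.4057,.105,.5,12),(.5196,.4057,.0906,.5,12))
shot('wrist','wrist3')"
```

```text
t 6.6 tcp [0.4993 0.3585 0.2366] F [ 0.1 -0.3 -2.2] w 0.0223 j7 -2.11 j6 1.26
(0.5196, 0.4057, 0.17, 0.5, 12) 1 1 [0.231, -0.314, 0.403, 0.001, 0.003, -0.0] mm 84 deg 1
(0.5196, 0.4057, 0.105, 0.5, 12) 1 1 [0.09, -0.0, 0.424, 0.0, 0.0, 0.0] mm 65 deg 0
(0.5196, 0.4057, 0.0906, 0.5, 12) 1 1 [0.02, -0.0, 0.094, 0.0, 0.0, 0.0] mm 14 deg 0
```

View pics/wrist3.png

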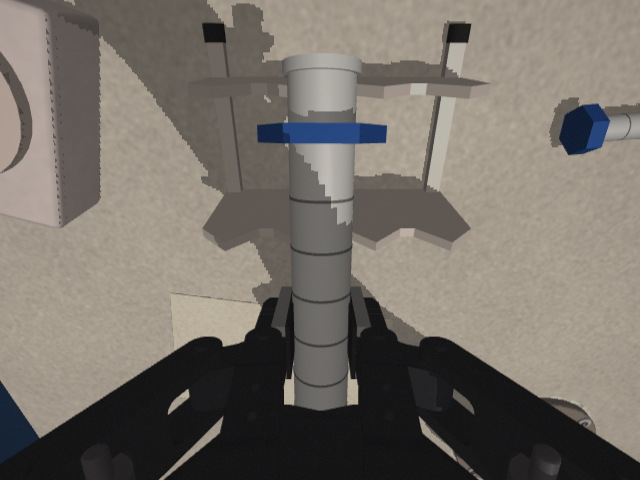

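Cylinder A is held square, with its mouth (320,65) towards the low bar. I'll bring it down over notch 3.

>>> send_rows(deltas=[[0, 0.05, -0.07, 0.09, 0, 0.001, 0], [0, 0.11, -0.15, 0.2, 0.001, 0.002, 0], [0, 0.18, -0.24, 0.31, 0.001, 0.003, 0], [0, 0.231, -0.314, 0.403, 0.001, 0.003, 0], [0, 0.231, -0.314, 0.403, 0.001, 0.003, 0], [0, 0.25, -0.314, 0.5, 0.001, 0.003, 0], [0, 0.28, -0.314, 0.64, 0.001, 0.003, 0], [0, 0.305, -0.314, 0.76, 0.001, 0.003, 0], [0, 0.32, -0.314, 0.827, 0.001, 0.003, 0], [0, 0.32, -0.314, 0.827, 0.001, 0.003, 0], [0, 0.32, -0.314, 0.827, 0.001, 0.003, 0]])

```text
clock: 7.57
tcp_pos: [0.5194, 0.4066, 0.1064]
orientation: [-3.124, -0.011, 0.326]
contact_force: [-0.1, -0.3, 0.2]
grip_width: 0.022
```

```bash
python3 -c "
from p import *
plan((.5196,.4057,.0906,.5,12))"
```

```text
t 7.6 tcp [0.5194 0.4066 0.1064] F [-0.1 -0.3  0.2] w 0.0220 j7 -2.11 j6 1.07
(0.5196, 0.4057, 0.0906, 0.5, 12) 1 1 [0.023, 0.006, 0.103, -0.001, -0.0, -0.0] mm 16 deg 0
```

>>> send_rows(deltas=[[0, 0.01, 0.003, 0.03, 0, 0, 0], [0, 0.015, 0.006, 0.06, 0, 0, 0], [0, 0.02, 0.006, 0.08, 0, 0, 0], [0, 0.02, 0.006, 0.09, 0, 0, 0], [0, 0.02, 0.006, 0.098, 0, 0, 0], [0, 0.02, 0.006, 0.098, 0, 0, 0], [0, 0.02, 0.006, 0.098, 0, 0, 0]])

```text
clock: 8.15
tcp_pos: [0.5191, 0.4064, 0.091]
orientation: [-3.123, -0.012, 0.326]
contact_force: [0.1, -0.4, -1.8]
grip_width: 0.0224
```

>>> send_rows(deltas=[[0.25, 0, 0, 0, 0, 0, 0], [0.35, 0, 0, 0, 0, 0, 0], [0.5, 0, 0, 0, 0, 0, 0], [0.5, 0, 0, 0, 0, 0, 0], [0.5, 0, 0, 0, 0, 0, 0]])

```text
clock: 8.57
tcp_pos: [0.5192, 0.4064, 0.0911]
orientation: [-3.123, -0.012, 0.325]
contact_force: [0.3, 0.1, -0.1]
grip_width: 0.043
```

```bash
python3 -c "
from p import *
shot('wrist','wrist4')
plan((.500,.4057,.19,.5,12),(.52,.2,.22,50,0),(.5443,.0205,.13,95.5,0))"
```

```text
t 8.6 tcp [0.5192 0.4064 0.0911] F [ 0.5 -0.4 -0.9] w 0.0425 j7 -2.11 j6 1.04
(0.5, 0.4057, 0.19, 0.5, 12) 1 1 [-0.261, 0.002, -0.619, -0.001, -0.001, -0.0] mm 101 deg 0
(0.52, 0.2, 0.22, 50, 0) 1 2 [0.039, 0.686, -0.11, -0.014, 0.031, -0.137] mm 104 deg 25
(0.52, 0.2, 0.22, 50, 0) 2 2 [-0.243, 0.646, -0.09, -0.014, 0.031, -0.137] mm 104 deg 25
(0.5443, 0.0205, 0.13, 95.5, 0) 1 1 [-0.813, 0.893, 0.6, 0.0, 0.0, -0.253] mm 202 deg 45
```

View pics/wrist4.png

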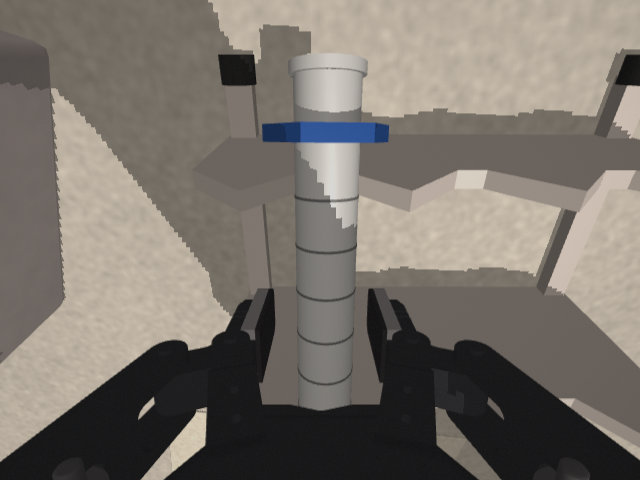

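Cylinder A rests in notch 3, with its ring at (325,132) beyond the low bar and the grip open. I'll retreat and go for B, checking cylinder positions by blue segmentation rather than viewing pictures.

>>> send_rows(deltas=[[0.5, 0, 0, -0.1, 0, 0, 0], [0.5, 0, 0, -0.3, 0, 0, 0], [0.5, 0, 0, -0.5, 0, 0, 0], [0.5, 0, 0, -0.7, 0, 0, 0]])

```text
clock: 8.95
tcp_pos: [0.5408, 0.406, 0.1947]
orientation: [-3.124, -0.012, 0.327]
contact_force: [0.7, 0.5, 0.2]
grip_width: 0.043
```

>>> send_rows(deltas=[[0.55, 0.01, 0.14, -0.02, -0.003, 0.006, -0.027], [0.55, 0.02, 0.28, -0.05, -0.006, 0.012, -0.055], [0.55, 0.03, 0.42, -0.07, -0.009, 0.018, -0.082], [0.55, 0.04, 0.56, -0.09, -0.011, 0.025, -0.11], [0.55, 0.04, 0.686, -0.11, -0.014, 0.031, -0.137]])

```text
clock: 9.37
tcp_pos: [0.5512, 0.3019, 0.2086]
orientation: [-3.058, -0.691, 0.164]
contact_force: [0.2, -0.4, -0.1]
grip_width: 0.0468
```

>>> send_rows(deltas=[[0.6, -0.06, 0.16, -0.02, -0.003, 0.008, -0.034], [0.6, -0.12, 0.32, -0.05, -0.007, 0.016, -0.068], [0.6, -0.18, 0.48, -0.07, -0.01, 0.023, -0.102], [0.6, -0.243, 0.646, -0.09, -0.014, 0.031, -0.137], [0.6, -0.243, 0.646, -0.09, -0.014, 0.031, -0.137], [0.6, -0.243, 0.646, -0.09, -0.014, 0.031, -0.137], [0.6, -0.243, 0.646, -0.09, -0.014, 0.031, -0.137]])

```text
clock: 9.95
tcp_pos: [0.5606, 0.201, 0.2233]
orientation: [-2.845, -1.322, -0.002]
contact_force: [-0.1, -0.0, -0.0]
grip_width: 0.0511
```

```bash
cat > cyl.py <<'E'
from p import *
def blobs(n,fn,box=(.38,.78,-.2,.22),z=.02,amin=15):
    f=shot(n,fn); h=cv2.cvtColor(f['pixels'],cv2.COLOR_RGB2HSV)
    m=cv2.inRange(h,(105,120,45),(125,255,255)); k,_,st,c=cv2.connectedComponentsWithStats(m)
    out=[]
    for i in range(1,k):
        if st[i,4]<amin: continue
        P=back(f,[c[i]],z)[0]
        if box[0]<P[0]<box[1] and box[2]<P[1]<box[3]: out.append((st[i,4],P[:2].round(4).tolist()))
    print(n,out)
E
python3 -c "
from cyl import *
blobs('scene','scene5'); blobs('side','side5')
plan((.5443,.0205,.13,95.5,0))"
```

```text
scene [(np.int32(46), [0.5519, -0.0609]), (np.int32(94), [0.6779, -0.0758]), (np.int32(107), [0.5356, 0.1108]), (np.int32(45), [0.6605, 0.0944])]
side []
t 10.1 tcp [0.5604 0.202  0.2229] F [-1.  -0.2  0.4] w 0.0510 j7 -1.14 j6 1.00
(0.5443, 0.0205, 0.13, 95.5, 0) 1 1 [-0.997, 0.698, 0.614, -0.001, -0.001, -0.253] mm 205 deg 46
```

>>> send_rows(deltas=[[0.6, -0.12, 0.09, 0.08, 0, 0, -0.032], [0.6, -0.25, 0.18, 0.15, 0, 0, -0.064], [0.6, -0.38, 0.27, 0.23, 0, 0, -0.096], [0.6, -0.5, 0.35, 0.31, 0, 0, -0.128], [0.6, -0.63, 0.44, 0.39, 0, 0, -0.16], [0.6, -0.76, 0.53, 0.47, 0, 0, -0.192], [0.6, -0.88, 0.62, 0.54, 0, 0, -0.223], [0.6, -0.997, 0.7, 0.61, 0, 0, -0.253], [0.6, -0.997, 0.7, 0.61, 0, 0, -0.253], [0.6, -0.997, 0.7, 0.61, 0, 0, -0.253], [0.6, -0.997, 0.7, 0.61, 0, 0, -0.253]])

```text
clock: 10.97
tcp_pos: [0.5452, 0.0205, 0.1309]
orientation: [-2.111, -2.322, -0.005]
contact_force: [-0.4, 1.1, -1.2]
grip_width: 0.0513
```

```bash
python3 -c "
from cyl import *
blobs('side','side6'); blobs('wrist','wrist6')
plan((.5444,.0195,.015,95.5,0))"
```

```text
side []
wrist [(np.int32(1608), [0.5364, 0.1133]), (np.int32(589), [0.6611, 0.0972]), (np.int32(875), [0.5526, -0.0614]), (np.int32(56), [0.66, -0.0562])]
t 11.1 tcp [0.5453 0.0208 0.1313] F [-0.2 -0.8  0.3] w 0.0509 j7 -0.10 j6 0.78
(0.5444, 0.0195, 0.015, 95.5, 0) 1 1 [-0.012, -0.007, 0.775, 0.0, -0.001, 0.0] mm 116 deg 0
```

>>> send_rows(deltas=[[0.6, -0.01, -0.004, 0.15, 0, 0, 0], [0.6, -0.015, -0.004, 0.35, 0, 0, 0], [0.6, -0.015, -0.004, 0.55, 0, 0, 0], [0.6, -0.015, -0.004, 0.7, 0, 0, 0], [0.6, -0.015, -0.004, 0.775, 0, 0, 0], [0.6, -0.015, -0.004, 0.775, 0, 0, 0], [0.6, -0.015, -0.004, 0.775, 0, 0, 0], [0, -0.015, -0.004, 0.775, 0, 0, 0], [0, -0.015, -0.004, 0.775, 0, 0, 0], [0, -0.015, -0.004, 0.775, 0, 0, 0], [0, -0.015, -0.004, 0.775, 0, 0, 0], [0, -0.015, -0.004, 0.775, 0, 0, 0]])

```text
clock: 12.07
tcp_pos: [0.5454, 0.0172, 0.0164]
orientation: [-2.112, -2.324, -0.007]
contact_force: [-0.8, 0.1, 5.4]
grip_width: 0.0226
```

>>> send_rows(deltas=[[0, 0, 0, -0.1, 0, 0, 0], [0, 0, 0, -0.25, 0, 0, 0], [0, 0, 0, -0.45, 0, 0, 0], [0, 0, 0, -0.65, 0, 0, 0], [0, 0, 0, -0.85, 0, 0, 0], [0, 0, 0, -1, 0, 0, 0], [0, 0, 0, -1, 0, 0, 0], [0, 0, 0, -1, 0, 0, 0]])

```text
clock: 12.73
tcp_pos: [0.5453, 0.0163, 0.1667]
orientation: [-2.113, -2.324, -0.008]
contact_force: [-0.4, 0.2, -1.6]
grip_width: 0.0222
```

```bash
python3 -c "
from p import *
plan((.5209,.3457,.225,180.5,-12),(.5219,.3457,.105,180.5,-12))"
```

```text
t 12.7 tcp [0.5453 0.0163 0.1667] F [-0.4  0.2 -1.6] w 0.0222 j7 -0.09 j6 0.85
(0.5209, 0.3457, 0.225, 180.5, -12) 1 3 [0.734, 0.016, -0.127, 0.017, 0.018, -0.157] mm 112 deg 29
(0.5209, 0.3457, 0.225, 180.5, -12) 2 3 [0.647, 0.357, -0.097, 0.017, 0.018, -0.157] mm 112 deg 29
(0.5209, 0.3457, 0.225, 180.5, -12) 3 3 [0.407, 0.617, -0.094, 0.017, 0.018, -0.157] mm 112 deg 29
(0.5219, 0.3457, 0.105, 180.5, -12) 1 1 [-0.173, -0.0, 0.781, 0.0, 0.0, 0.0] mm 120 deg 0
```

>>> send_rows(deltas=[[0, 0.1, 0.0, -0.02, 0.003, 0.003, -0.022], [0, 0.22, 0.0, -0.05, 0.005, 0.005, -0.048], [0, 0.35, 0.01, -0.07, 0.009, 0.009, -0.075], [0, 0.48, 0.01, -0.09, 0.012, 0.012, -0.103], [0, 0.61, 0.015, -0.11, 0.015, 0.015, -0.13], [0, 0.734, 0.016, -0.127, 0.017, 0.018, -0.157]])

```text
clock: 13.23
tcp_pos: [0.5352, 0.1268, 0.1829]
orientation: [-1.437, -2.701, 0.0]
contact_force: [0.0, -0.5, -1.9]
grip_width: 0.0221
```

>>> send_rows(deltas=[[0, 0.11, 0.06, -0.02, 0.003, 0.003, -0.026], [0, 0.22, 0.12, -0.03, 0.006, 0.006, -0.052], [0, 0.33, 0.18, -0.05, 0.009, 0.009, -0.079], [0, 0.44, 0.24, -0.07, 0.012, 0.012, -0.105], [0, 0.55, 0.3, -0.08, 0.015, 0.015, -0.131], [0, 0.647, 0.357, -0.097, 0.017, 0.018, -0.157]])

```text
clock: 13.73
tcp_pos: [0.5268, 0.2367, 0.2021]
orientation: [-0.714, -2.901, 0.001]
contact_force: [0.4, -0.0, -0.9]
grip_width: 0.0224
```

>>> send_rows(deltas=[[0, 0.07, 0.1, -0.02, 0.003, 0.003, -0.026], [0, 0.14, 0.21, -0.03, 0.006, 0.006, -0.052], [0, 0.2, 0.31, -0.05, 0.009, 0.009, -0.079], [0, 0.27, 0.41, -0.07, 0.012, 0.012, -0.105], [0, 0.34, 0.51, -0.08, 0.015, 0.015, -0.131], [0, 0.407, 0.617, -0.094, 0.017, 0.018, -0.157], [0, 0.407, 0.617, -0.094, 0.017, 0.018, -0.157], [0, 0.407, 0.617, -0.094, 0.017, 0.018, -0.157], [0, 0.407, 0.617, -0.094, 0.017, 0.018, -0.157], [0, 0.407, 0.617, -0.094, 0.017, 0.018, -0.157]])

```text
clock: 14.57
tcp_pos: [0.52, 0.344, 0.2221]
orientation: [0.012, -2.928, 0.003]
contact_force: [0.6, -0.5, -0.8]
grip_width: 0.022
```

```bash
python3 -c "
from cyl import *
plan((.5202,.3457,.106,180.5,-12),(.5202,.3457,.0912,180.5,-12))
blobs('wrist','wrist7',box=(.2,.9,.1,.6),z=.2,amin=100)"
```

```text
t 14.6 tcp [0.52   0.344  0.2221] F [ 0.6 -0.5 -0.8] w 0.0220 j7 0.79 j6 1.27
(0.5202, 0.3457, 0.106, 180.5, -12) 1 1 [-0.166, 0.013, 0.756, -0.0, -0.001, -0.0] mm 116 deg 0
(0.5202, 0.3457, 0.0912, 180.5, -12) 1 1 [-0.021, 0.0, 0.097, 0.0, 0.0, 0.0] mm 15 deg 0
wrist [(np.int32(7614), [0.4066, 0.3434]), (np.int32(1257), [0.4447, 0.3842]), (np.int32(608), [0.5643, 0.2234])]
```

>>> send_rows(deltas=[[0, -0.03, 0.003, 0.12, 0, 0, 0], [0, -0.06, 0.006, 0.28, 0, 0, 0], [0, -0.1, 0.01, 0.45, 0, -0.001, 0], [0, -0.14, 0.013, 0.62, 0, -0.001, 0], [0, -0.16, 0.013, 0.72, 0, -0.001, 0], [0, -0.166, 0.013, 0.756, 0, -0.001, 0], [0, -0.166, 0.013, 0.756, 0, -0.001, 0], [0, -0.166, 0.013, 0.756, 0, -0.001, 0]])

```text
clock: 15.28
tcp_pos: [0.5206, 0.3476, 0.1077]
orientation: [0.014, -2.932, -0.0]
contact_force: [-0.0, -0.3, -1.3]
grip_width: 0.0222
```

>>> send_rows(deltas=[[0, -0.008, 0, 0.03, 0, 0, 0], [0, -0.015, 0, 0.06, 0, 0, 0], [0, -0.02, 0, 0.08, 0, 0, 0], [0, -0.02, 0, 0.09, 0, 0, 0], [0, -0.02, 0, 0.097, 0, 0, 0], [0, -0.02, 0, 0.097, 0, 0, 0], [0, -0.02, 0, 0.097, 0, 0, 0]])

```text
clock: 15.87
tcp_pos: [0.5201, 0.3476, 0.0923]
orientation: [0.016, -2.932, 0.001]
contact_force: [-0.2, -1.1, 0.5]
grip_width: 0.022
```

```bash
python3 -c "
from cyl import *
plan((.5202,.3457,.0912,180.5,-12))"
```

```text
t 15.9 tcp [0.5201 0.3476 0.0923] F [-0.2 -1.1  0.5] w 0.0220 j7 0.76 j6 1.05
(0.5202, 0.3457, 0.0912, 180.5, -12) 1 1 [-0.002, -0.013, 0.007, 0.0, -0.0, 0.001] mm 2 deg 0
```

>>> send_rows(deltas=[[0, 0, -0.01, 0.004, 0, 0, 0], [0, 0, -0.01, 0.008, 0, 0, 0], [0, 0, -0.01, 0.008, 0, 0, 0], [0.25, 0, -0.01, 0.008, 0, 0, 0], [0.35, 0, -0.01, 0.008, 0, 0, 0], [0.5, 0, -0.01, 0.008, 0, 0, 0], [0.5, 0, -0.01, 0.008, 0, 0, 0], [0.5, 0, -0.01, 0.008, 0, 0, 0]])

```text
clock: 16.53
tcp_pos: [0.5198, 0.3464, 0.091]
orientation: [0.016, -2.931, 0.0]
contact_force: [0.1, -0.7, 0.2]
grip_width: 0.0427
```

>>> send_rows(deltas=[[0.5, 0, 0, -0.1, 0, 0, 0], [0.5, 0, 0, -0.3, 0, 0, 0], [0.5, 0, 0, -0.5, 0, 0, 0], [0.5, 0, 0, -0.7, 0, 0, 0], [0.5, 0, 0, -0.7, 0, 0, 0], [0.5, 0, 0, -0.7, 0, 0, 0]])

```text
clock: 17.03
tcp_pos: [0.5429, 0.3472, 0.1957]
orientation: [0.015, -2.935, -0.003]
contact_force: [0.3, -0.8, 0.1]
grip_width: 0.0427
```

```bash
python3 -c "
from cyl import *
plan((.61,.18,.24,138,0),(.6675,.021,.13,96.5,0))
blobs('scene','scene8'); blobs('wrist','wrist8',box=(.2,.9,.1,.6),z=.1,amin=100)"
```

```text
t 17.0 tcp [0.5429 0.3472 0.1957] F [ 0.3 -0.8  0.1] w 0.0427 j7 0.80 j6 1.24
(0.61, 0.18, 0.24, 138, 0) 1 2 [-0.183, -0.559, -0.191, -0.012, -0.032, 0.118] mm 93 deg 22
(0.61, 0.18, 0.24, 138, 0) 2 2 [-0.39, -0.445, -0.181, -0.012, -0.032, 0.118] mm 93 deg 22
(0.6675, 0.021, 0.13, 96.5, 0) 1 1 [-0.994, -0.531, 0.733, 0.0, 0.0, 0.231] mm 202 deg 41
scene [(np.int32(93), [0.6785, -0.0758]), (np.int32(40), [0.6603, 0.0934])]
wrist [(np.int32(1834), [0.4223, 0.3449]), (np.int32(1855), [0.4229, 0.4089]), (np.int32(950), [0.5901, 0.3466]), (np.int32(790), [0.6198, 0.1562])]
```

View pics/wrist8.png

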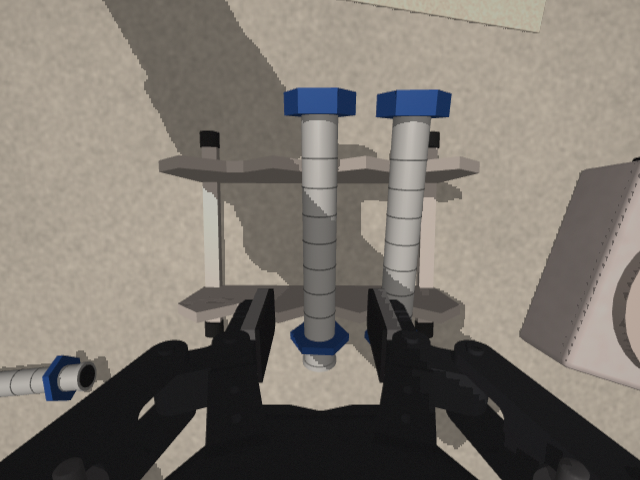

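Cylinders A and B both sit in their notches with feet at the high bar (320,100) and (413,103). C hasn't moved, so I'll fetch it.

>>> send_rows(deltas=[[0.55, -0.04, -0.11, -0.04, -0.002, -0.006, 0.024], [0.55, -0.07, -0.22, -0.08, -0.005, -0.013, 0.047], [0.55, -0.11, -0.34, -0.11, -0.007, -0.019, 0.071], [0.55, -0.15, -0.45, -0.15, -0.01, -0.026, 0.094], [0.55, -0.183, -0.559, -0.191, -0.012, -0.032, 0.118]])

```text
clock: 17.55
tcp_pos: [0.5747, 0.2612, 0.2141]
orientation: [-0.552, -2.983, 0.005]
contact_force: [-0.5, -0.5, -0.1]
grip_width: 0.0469
```

>>> send_rows(deltas=[[0.6, -0.1, -0.11, -0.05, -0.003, -0.008, 0.03], [0.6, -0.2, -0.22, -0.09, -0.006, -0.016, 0.059], [0.6, -0.29, -0.33, -0.14, -0.009, -0.024, 0.088], [0.6, -0.39, -0.445, -0.181, -0.012, -0.032, 0.118]])

```text
clock: 17.88
tcp_pos: [0.6083, 0.178, 0.2368]
orientation: [-1.132, -2.93, 0.006]
contact_force: [-0.1, -0.5, -0.2]
grip_width: 0.0514
```

>>> send_rows(deltas=[[0.6, -0.12, -0.07, 0.09, 0, 0, 0.029], [0.6, -0.25, -0.13, 0.18, 0, 0, 0.058], [0.6, -0.37, -0.2, 0.27, 0, 0, 0.087], [0.6, -0.5, -0.27, 0.37, 0, 0, 0.116], [0.6, -0.62, -0.33, 0.46, 0, 0, 0.145], [0.6, -0.75, -0.4, 0.55, 0, 0, 0.174], [0.6, -0.87, -0.46, 0.64, 0, 0, 0.203], [0.6, -0.994, -0.531, 0.733, 0, 0, 0.231], [0.6, -0.994, -0.531, 0.733, 0, 0, 0.231], [0.6, -0.994, -0.531, 0.733, 0, 0, 0.231], [0.6, -0.994, -0.531, 0.733, 0, 0, 0.231]])

```text
clock: 18.8
tcp_pos: [0.6657, 0.0211, 0.1275]
orientation: [-2.091, -2.343, 0.004]
contact_force: [0.2, 0.9, -0.4]
grip_width: 0.0515
```

```bash
python3 -c "
from cyl import *
blobs('wrist','wrist9',amin=100)
plan((.6678,.02,.015,96.5,0))"
```

```text
wrist [(np.int32(595), [0.6606, 0.0978]), (np.int32(1374), [0.6794, -0.0767])]
t 18.9 tcp [0.666  0.0217 0.1282] F [ 0.2 -0.4  0.1] w 0.0516 j7 -0.06 j6 0.90
(0.6678, 0.02, 0.015, 96.5, 0) 1 1 [-0.012, 0.011, 0.755, -0.0, 0.0, 0.0] mm 113 deg 0
```

>>> send_rows(deltas=[[0.6, -0.01, 0.01, 0.15, 0, 0, 0], [0.6, -0.015, 0.017, 0.35, 0, 0, 0], [0.6, -0.015, 0.017, 0.55, 0, 0, 0], [0.6, -0.015, 0.017, 0.69, 0, 0, 0], [0.6, -0.015, 0.017, 0.755, 0, 0, 0], [0.6, -0.015, 0.017, 0.755, 0, 0, 0], [0.6, -0.015, 0.017, 0.755, 0, 0, 0], [0, -0.015, 0.017, 0.755, 0, 0, 0], [0, -0.015, 0.017, 0.755, 0, 0, 0], [0, -0.015, 0.017, 0.755, 0, 0, 0], [0, -0.015, 0.017, 0.755, 0, 0, 0], [0, -0.015, 0.017, 0.755, 0, 0, 0]])

```text
clock: 19.85
tcp_pos: [0.6705, 0.0181, 0.0173]
orientation: [2.092, 2.34, 0.001]
contact_force: [-1.2, -0.1, 7.0]
grip_width: 0.0219
```

>>> send_rows(deltas=[[0, 0, 0, -0.1, 0, 0, 0], [0, 0, 0, -0.25, 0, 0, 0], [0, 0, 0, -0.45, 0, 0, 0], [0, 0, 0, -0.65, 0, 0, 0], [0, 0, 0, -0.85, 0, 0, 0], [0, 0, 0, -1, 0, 0, 0], [0, 0, 0, -1, 0, 0, 0], [0, 0, 0, -1, 0, 0, 0]])

```text
clock: 20.52
tcp_pos: [0.6703, 0.0182, 0.1681]
orientation: [2.091, 2.339, 0.002]
contact_force: [-1.0, -0.2, -1.3]
grip_width: 0.0221
```

```bash
python3 -c "
from p import *
plan((.61,.14,.235,60,0),(.5209,.2857,.225,.5,12))"
```

```text
t 20.5 tcp [0.6703 0.0182 0.1681] F [-1.  -0.2 -1.3] w 0.0221 j7 -0.05 j6 0.97
(0.61, 0.14, 0.235, 60, 0) 1 1 [0.851, -0.308, -0.449, 0.001, 0.0, 0.202] mm 152 deg 36
(0.5209, 0.2857, 0.225, 0.5, 12) 1 2 [0.272, -0.5, 0.033, 0.017, -0.03, 0.165] mm 86 deg 30
(0.5209, 0.2857, 0.225, 0.5, 12) 2 2 [-0.007, -0.568, 0.05, 0.017, -0.03, 0.165] mm 86 deg 30
```

>>> send_rows(deltas=[[0, 0.08, -0.03, -0.1, 0, 0, 0.022], [0, 0.19, -0.07, -0.2, 0, 0, 0.047], [0, 0.32, -0.12, -0.3, 0, 0, 0.078], [0, 0.46, -0.17, -0.38, 0, 0, 0.11], [0, 0.6, -0.22, -0.43, 0, 0, 0.142], [0, 0.73, -0.27, -0.449, 0, 0, 0.173], [0, 0.851, -0.308, -0.449, 0, 0, 0.202]])

```text
clock: 21.1
tcp_pos: [0.6079, 0.1412, 0.2322]
orientation: [2.722, 1.566, -0.003]
contact_force: [0.4, 0.4, -2.3]
grip_width: 0.0221
```

>>> send_rows(deltas=[[0, 0.05, -0.08, 0.01, 0.003, -0.005, 0.028], [0, 0.09, -0.17, 0.01, 0.006, -0.01, 0.055], [0, 0.14, -0.25, 0.02, 0.009, -0.015, 0.083], [0, 0.18, -0.33, 0.02, 0.011, -0.02, 0.11], [0, 0.23, -0.42, 0.03, 0.014, -0.025, 0.138], [0, 0.272, -0.5, 0.033, 0.017, -0.03, 0.165]])

```text
clock: 21.6
tcp_pos: [0.5629, 0.2134, 0.2258]
orientation: [3.026, 0.814, -0.175]
contact_force: [-0.9, 0.5, -1.6]
grip_width: 0.0222
```

>>> send_rows(deltas=[[0, 0, -0.1, 0.01, 0.003, -0.005, 0.028], [0, 0, -0.19, 0.02, 0.006, -0.01, 0.055], [0, 0, -0.29, 0.03, 0.009, -0.015, 0.083], [0, 0, -0.38, 0.03, 0.011, -0.02, 0.11], [0, -0.005, -0.48, 0.04, 0.014, -0.025, 0.138], [0, -0.007, -0.568, 0.05, 0.017, -0.03, 0.165], [0, -0.007, -0.568, 0.05, 0.017, -0.03, 0.165], [0, -0.007, -0.568, 0.05, 0.017, -0.03, 0.165], [0, -0.007, -0.568, 0.05, 0.017, -0.03, 0.165], [0, -0.007, -0.568, 0.05, 0.017, -0.03, 0.165]])

```text
clock: 22.43
tcp_pos: [0.5204, 0.2843, 0.2219]
orientation: [3.12, 0.012, -0.324]
contact_force: [-0.2, 0.8, -1.4]
grip_width: 0.0221
```

```bash
python3 -c "
from cyl import *
plan((.5205,.2857,.106,.5,12),(.5205,.2857,.0918,.5,12))
blobs('wrist','wrist10',box=(.2,.9,.1,.6),z=.2,amin=100)"
```

```text
t 22.4 tcp [0.5204 0.2843 0.2219] F [-0.2  0.8 -1.4] w 0.0221 j7 -2.00 j6 1.22
(0.5205, 0.2857, 0.106, 0.5, 12) 1 1 [0.159, -0.012, 0.756, 0.001, -0.001, -0.001] mm 116 deg 0
(0.5205, 0.2857, 0.0918, 0.5, 12) 1 1 [0.02, -0.0, 0.093, 0.0, 0.0, 0.0] mm 14 deg 0
wrist [(np.int32(754), [0.6074, 0.3487]), (np.int32(719), [0.6072, 0.3176]), (np.int32(2597), [0.5985, 0.2847]), (np.int32(1268), [0.5002, 0.3588]), (np.int32(757), [0.4989, 0.3276])]
```

>>> send_rows(deltas=[[0, 0.03, -0.003, 0.12, 0, 0, 0], [0, 0.06, -0.006, 0.28, 0, 0, 0], [0, 0.1, -0.008, 0.45, 0, -0.001, 0], [0, 0.13, -0.008, 0.62, 0, -0.001, 0], [0, 0.15, -0.008, 0.72, 0, -0.001, 0], [0, 0.159, -0.008, 0.756, 0, -0.001, 0], [0, 0.159, -0.008, 0.756, 0, -0.001, 0], [0, 0.159, -0.008, 0.756, 0, -0.001, 0]])

```text
clock: 23.15
tcp_pos: [0.5207, 0.2863, 0.1069]
orientation: [3.121, 0.011, -0.328]
contact_force: [0.6, -0.4, -1.0]
grip_width: 0.0222
```

>>> send_rows(deltas=[[0, 0.008, 0, 0.03, 0, 0, 0], [0, 0.015, 0, 0.06, 0, 0, 0], [0, 0.02, 0, 0.08, 0, 0, 0], [0, 0.02, 0, 0.09, 0, 0, 0], [0, 0.02, 0, 0.098, 0, 0, 0], [0, 0.02, 0, 0.098, 0, 0, 0], [0, 0.02, 0, 0.098, 0, 0, 0]])

```text
clock: 23.73
tcp_pos: [0.5201, 0.2864, 0.0918]
orientation: [3.121, 0.011, -0.329]
contact_force: [0.3, -1.4, 4.0]
grip_width: 0.0218
```

```bash
python3 -c "
from cyl import *
plan((.5205,.2857,.0918,.5,12))"
```

```text
t 23.7 tcp [0.5201 0.2864 0.0918] F [ 0.3 -1.4  4. ] w 0.0218 j7 -1.96 j6 0.99
(0.5205, 0.2857, 0.0918, 0.5, 12) 1 1 [0.003, 0.004, -0.0, 0.001, 0.0, -0.001] mm 1 deg 0
```

>>> send_rows(deltas=[[0.25, 0, 0, 0, 0, 0, 0], [0.35, 0, 0, 0, 0, 0, 0], [0.5, 0, 0, 0, 0, 0, 0], [0.5, 0, 0, 0, 0, 0, 0], [0.5, 0, 0, -0.1, 0, 0, 0], [0.5, 0, 0, -0.3, 0, 0, 0], [0.5, 0, 0, -0.5, 0, 0, 0], [0.5, 0, 0, -0.7, 0, 0, 0], [0.5, 0, 0, -0.9, 0, 0, 0], [0.5, 0, 0, -1, 0, 0, 0], [0.5, 0, 0, -1, 0, 0, 0], [0.5, 0, 0, -1, 0, 0, 0]])

```text
clock: 24.73
tcp_pos: [0.5515, 0.2873, 0.2382]
orientation: [3.121, 0.011, -0.328]
contact_force: [-1.3, 0.3, -1.2]
grip_width: 0.0426
```

```bash
python3 -c "
from cyl import *
plan((.48,0,.3,5,0),(.39,-.25,.32,5,0))
blobs('wrist','wrist11',box=(.2,.9,.1,.6),z=.1,amin=100)"
```

```text
t 24.7 tcp [0.5515 0.2873 0.2382] F [-1.3  0.3 -1.2] w 0.0426 j7 -1.98 j6 1.28
(0.48, 0, 0.3, 5, 0) 1 2 [-0.282, 0.956, -0.149, -0.001, 0.033, -0.013] mm 151 deg 6
(0.48, 0, 0.3, 5, 0) 2 2 [-0.303, 0.945, -0.176, -0.001, 0.033, -0.013] mm 151 deg 6
(0.39, -0.25, 0.32, 5, 0) 1 2 [-0.371, 0.804, -0.067, 0.0, 0.0, 0.0] mm 133 deg 0
(0.39, -0.25, 0.32, 5, 0) 2 2 [-0.371, 0.804, -0.067, 0.0, 0.0, 0.0] mm 133 deg 0
wrist [(np.int32(453), [0.6033, 0.2858]), (np.int32(472), [0.599, 0.3965]), (np.int32(420), [0.5984, 0.3418]), (np.int32(1018), [0.4147, 0.2849]), (np.int32(990), [0.4102, 0.4112]), (np.int32(176), [0.4145, 0.3288])]
```

>>> send_rows(deltas=[[1, -0.03, 0.1, -0.02, 0, 0.005, -0.002], [1, -0.08, 0.26, -0.04, 0, 0.01, -0.004], [1, -0.13, 0.43, -0.07, 0, 0.015, -0.006], [1, -0.18, 0.6, -0.09, 0, 0.02, -0.008], [1, -0.23, 0.78, -0.12, -0.001, 0.027, -0.01], [1, -0.282, 0.956, -0.149, -0.001, 0.033, -0.013]])

```text
clock: 25.28
tcp_pos: [0.5138, 0.1422, 0.2672]
orientation: [3.132, 0.077, -0.171]
contact_force: [0.3, -0.4, -0.2]
grip_width: 0.085
```

>>> send_rows(deltas=[[1, -0.06, 0.19, -0.04, 0, 0.007, -0.003], [1, -0.12, 0.38, -0.07, 0, 0.014, -0.005], [1, -0.18, 0.57, -0.11, 0, 0.02, -0.008], [1, -0.24, 0.76, -0.14, 0, 0.027, -0.01], [1, -0.303, 0.945, -0.176, -0.001, 0.033, -0.013]])

```text
clock: 25.7
tcp_pos: [0.4783, -0.0015, 0.2985]
orientation: [3.137, 0.141, -0.008]
contact_force: [0.0, -0.7, 0.2]
grip_width: 0.0857
```

>>> send_rows(deltas=[[1, -0.08, 0.18, -0.01, 0, 0, 0], [1, -0.16, 0.35, -0.03, 0, 0, 0], [1, -0.24, 0.52, -0.04, 0, 0, 0], [1, -0.31, 0.68, -0.06, 0, 0, 0], [1, -0.371, 0.804, -0.067, 0, 0, 0]])

```text
clock: 26.12
tcp_pos: [0.4336, -0.1268, 0.3091]
orientation: [3.138, 0.138, -0.009]
contact_force: [0.2, -0.1, -0.2]
grip_width: 0.0855
```

>>> send_rows(deltas=[[1, -0.08, 0.18, -0.01, 0, 0, 0], [1, -0.16, 0.35, -0.03, 0, 0, 0], [1, -0.24, 0.52, -0.04, 0, 0, 0], [1, -0.31, 0.68, -0.06, 0, 0, 0], [1, -0.371, 0.804, -0.067, 0, 0, 0], [1, -0.371, 0.804, -0.067, 0, 0, 0], [1, -0.371, 0.804, -0.067, 0, 0, 0], [1, -0.371, 0.804, -0.067, 0, 0, 0], [1, -0.371, 0.804, -0.067, 0, 0, 0]])

```text
clock: 26.87
tcp_pos: [0.391, -0.2488, 0.3198]
orientation: [-3.138, -0.144, 0.007]
contact_force: [0.2, 0.3, 0.6]
grip_width: 0.0854
```

```bash
python3 - <<'E'
from cyl import *
for n in ('scene','wrist'): shot(n,n+'12')
f=load('wrist12'); plan()
for n,P in dict(c1=(.4066,-.1871,.04),c2=(.4225,-.3688,.04),c3=(.5859,-.4042,.04),jack=(.57,-.2206,.06)).items(): print(n,proj(f,[P])[0].round(1))
f0=load('scene12'); f0['pixels']
cv2.imwrite('pics/c6.png',f['pixels'][:,:,::-1])
E
```

```text
t 27.0 tcp [ 0.3911 -0.2491  0.3202] F [ 0.2  0.3 -0.1] w 0.0851 j7 -1.02 j6 1.15
c1 [271.2 182.8]
c2 [422.8 183.5]
c3 [483.4  32.8]
jack [309.5  26.1]
```

View pics/c6.png

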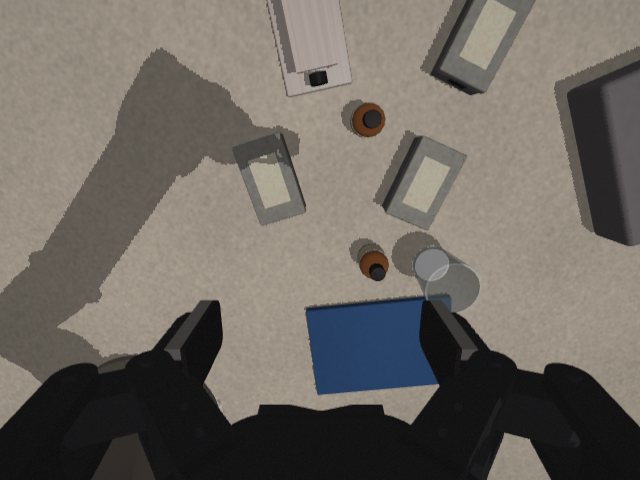

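Wrist view shows jack top at (310,35), case 1 at (270,180), case 2 at (425,183) and case 3 at (485,40), with vials clear of the grasps. I'll enlarge it once for corners.

```bash
python3 -c "
import cv2
b=cv2.imread('pics/c6.png')[0:240,220:540]
cv2.imwrite('pics/c7.png',cv2.resize(b,None,fx=2.5,fy=2.5,interpolation=cv2.INTER_CUBIC))"
```

```text
(no output)
```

View pics/c7.png

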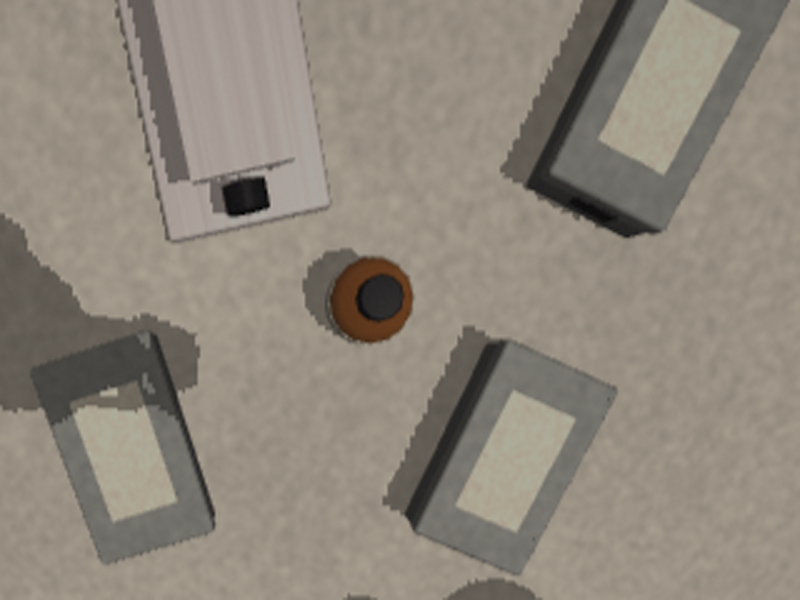

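```bash
cat > m3.py <<'E'
from p import *
from scipy.optimize import least_squares
np.set_printoptions(precision=4,suppress=True)
w=load('wrist12'); C=lambda p:np.array(p)/2.5+[220,0]
def tf(p,M):
    c,sn=np.cos(p[2]),np.sin(p[2]); return M@np.array([[c,sn,0],[-sn,c,0],[0,0,1]])+[p[0],p[1],0]
def fit(n,uv,M,p0):
    M=np.array(M); g=least_squares(lambda p:(proj(w,tf(p,M))-C(uv)).ravel(),p0); print(n,g.x,np.degrees(g.x[2]),g.fun.round(1))
a,b,z=.05,.03,.04
R=[[-a,b,z],[a,b,z],[a,-b,z],[-a,-b,z]]
fit('c1',[(107,562),(32,375),(150,332),(213,522)],R,[.4,-.19,.35])
fit('c2',[(418,528),(507,342),(616,388),(520,573)],R,[.42,-.37,-.3])
fit('c3',[(552,182),(662,230)],[R[0],R[3]],[.58,-.4,-.3])
fit('jack',[(190,183),(295,158),(170,242),(329,205)],[[-.04,.022,.06],[-.04,-.022,.06],[-.055,.04,.008],[-.055,-.04,.008]],[.57,-.22,.34])
E
python3 m3.py
```

```text
c1 [ 0.409  -0.1862  0.414 ] 23.720458706408884 [-0.3  1.8 -1.5 -2.  -0.6 -1.9  2.6  2.9]
c2 [ 0.4215 -0.3724 -0.2961] -16.96310434428835 [-2.   1.8 -0.3 -2.3  1.7 -0.5  0.5  1.6]
c3 [ 0.5844 -0.4066 -0.2739] -15.695522895581592 [-2.1 -0.9  2.2  1.1]
jack [ 0.5709 -0.2193  0.3008] 17.233597051392106 [ 0.1 -0.4 -0.6 -0.1 -0.5  0.4  1.1  0.2]
```

```bash
python3 -c "
from p import *
plan((.408,-.187,.15,23.5,0),(.408,-.187,.014,23.5,0),(.408,-.187,.16,23.5,0),(.5708,-.2203,.16,17.4,0))"
```

```text
t 27.0 tcp [ 0.3911 -0.2491  0.3202] F [ 0.2  0.3 -0.1] w 0.0851 j7 -1.02 j6 1.15
(0.408, -0.187, 0.15, 23.5, 0) 1 2 [0.077, -0.201, 0.567, -0.0, 0.001, -0.051] mm 91 deg 9
(0.408, -0.187, 0.15, 23.5, 0) 2 2 [0.107, -0.186, 0.567, -0.0, 0.001, -0.051] mm 91 deg 9
(0.408, -0.187, 0.014, 23.5, 0) 1 1 [0.0, 0.0, 0.907, 0.0, 0.0, 0.0] mm 136 deg 0
(0.408, -0.187, 0.16, 23.5, 0) 1 1 [0.0, 0.0, -0.973, 0.0, 0.0, 0.0] mm 146 deg 0
(0.5708, -0.2203, 0.16, 17.4, 0) 1 1 [0.907, 0.636, 0.0, 0.0, 0.0, 0.034] mm 166 deg 6
```

>>> send_rows(deltas=[[1, 0.01, -0.03, 0.09, 0, 0, -0.008], [1, 0.03, -0.08, 0.23, 0, 0, -0.02], [1, 0.05, -0.14, 0.4, 0, 0.001, -0.035], [1, 0.077, -0.201, 0.567, 0, 0.001, -0.051]])

```text
clock: 27.3
tcp_pos: [0.3997, -0.2184, 0.2348]
orientation: [3.116, 0.396, 0.002]
contact_force: [0.1, 1.0, -0.5]
grip_width: 0.0857
```

>>> send_rows(deltas=[[1, 0.03, -0.06, 0.18, 0, 0, -0.015], [1, 0.06, -0.12, 0.36, 0, 0, -0.03], [1, 0.09, -0.17, 0.5, 0, 0.001, -0.045], [1, 0.107, -0.186, 0.567, 0, 0.001, -0.051], [1, 0.107, -0.186, 0.567, 0, 0.001, -0.051], [1, 0.107, -0.186, 0.567, 0, 0.001, -0.051], [1, 0.107, -0.186, 0.567, 0, 0.001, -0.051]])

```text
clock: 27.88
tcp_pos: [0.4089, -0.189, 0.1516]
orientation: [3.075, 0.637, 0.008]
contact_force: [-0.1, 0.4, -0.1]
grip_width: 0.0855
```

```bash
python3 -c "
from p import *
plan((.408,-.187,.014,23.5,0))"
```

```text
t 27.9 tcp [ 0.4089 -0.189   0.1516] F [-0.1  0.4 -0.1] w 0.0855 j7 -0.70 j6 0.74
(0.408, -0.187, 0.014, 23.5, 0) 1 1 [-0.004, -0.016, 0.917, 0.001, -0.001, -0.001] mm 138 deg 0
```

>>> send_rows(deltas=[[1, 0, -0.01, 0.15, 0, 0, 0], [1, -0.004, -0.016, 0.35, 0, 0, 0], [1, -0.004, -0.016, 0.55, 0, 0, 0], [1, -0.004, -0.016, 0.7, 0, 0, 0], [1, -0.004, -0.016, 0.82, 0, 0, 0], [1, -0.004, -0.016, 0.89, 0, 0, 0], [1, -0.004, -0.016, 0.917, 0, 0, 0], [1, -0.004, -0.016, 0.917, 0, 0, 0], [1, -0.004, -0.016, 0.917, 0, 0, 0]])

```text
clock: 28.63
tcp_pos: [0.4077, -0.1868, 0.0139]
orientation: [3.075, 0.638, 0.007]
contact_force: [1.1, -0.1, 0.4]
grip_width: 0.0855
```

>>> send_rows(deltas=[[0.8, 0, 0, 0, 0, 0, 0], [0.7, 0, 0, 0, 0, 0, 0], [0.6, 0, 0, 0, 0, 0, 0], [0, 0, 0, 0, 0, 0, 0], [0, 0, 0, 0, 0, 0, 0], [0, 0, 0, 0, 0, 0, 0], [0, 0, 0, 0, 0, 0, 0]], squeeze=60)

```text
clock: 29.22
tcp_pos: [0.4077, -0.1864, 0.0141]
orientation: [3.076, 0.638, 0.008]
contact_force: [-1.3, 2.0, 10.2]
grip_width: 0.0596
```

>>> send_rows(deltas=[[0, 0, 0, -0.1, 0, 0, 0], [0, 0, 0, -0.25, 0, 0, 0], [0, 0, 0, -0.45, 0, 0, 0], [0, 0, 0, -0.65, 0, 0, 0], [0, 0, 0, -0.85, 0, 0, 0], [0, 0, 0, -0.97, 0, 0, 0], [0, 0, 0, -0.97, 0, 0, 0], [0, 0, 0, -0.97, 0, 0, 0]])

```text
clock: 29.88
tcp_pos: [0.407, -0.1862, 0.1593]
orientation: [3.075, 0.64, 0.009]
contact_force: [-0.1, -0.3, -2.3]
grip_width: 0.0592
```

```bash
python3 -c "
from p import *
plan((.5708,-.2203,.16,17.4,0),(.5708,-.2203,.082,17.4,0))"
```

```text
t 29.9 tcp [ 0.407  -0.1862  0.1593] F [-0.1 -0.3 -2.3] w 0.0592 j7 -0.70 j6 0.75
(0.5708, -0.2203, 0.16, 17.4, 0) 1 1 [0.911, 0.644, 0.002, 0.0, -0.002, 0.034] mm 167 deg 6
(0.5708, -0.2203, 0.082, 17.4, 0) 1 1 [0.0, 0.0, 0.52, 0.0, 0.0, 0.0] mm 78 deg 0
```

>>> send_rows(deltas=[[0, 0.08, 0.06, 0, 0, 0, 0.003], [0, 0.21, 0.15, 0, 0, 0, 0.008], [0, 0.36, 0.25, 0, 0, 0, 0.013], [0, 0.51, 0.36, 0, 0, -0.001, 0.019], [0, 0.66, 0.46, 0, 0, -0.001, 0.025], [0, 0.8, 0.56, 0, 0, -0.002, 0.03], [0, 0.88, 0.62, 0.002, 0, -0.002, 0.034], [0, 0.911, 0.644, 0.002, 0, -0.002, 0.034], [0, 0.911, 0.644, 0.002, 0, -0.002, 0.034], [0, 0.911, 0.644, 0.002, 0, -0.002, 0.034], [0, 0.911, 0.644, 0.002, 0, -0.002, 0.034]])

```text
clock: 30.8
tcp_pos: [0.5685, -0.2204, 0.1578]
orientation: [-3.106, -0.473, 0.008]
contact_force: [0.6, 0.1, -1.6]
grip_width: 0.0593
```

```bash
python3 -c "
from p import *
plan((.5708,-.2203,.082,17.4,0))"
```

```text
t 30.8 tcp [ 0.5685 -0.2204  0.1578] F [ 0.6  0.1 -1.6] w 0.0593 j7 -0.76 j6 0.90
(0.5708, -0.2203, 0.082, 17.4, 0) 1 1 [0.018, 0.004, 0.505, -0.0, 0.002, -0.0] mm 76 deg 0
```

>>> send_rows(deltas=[[0, 0.01, 0.003, 0.08, 0, 0, 0], [0, 0.018, 0.004, 0.2, 0, 0.002, 0], [0, 0.018, 0.004, 0.33, 0, 0.002, 0], [0, 0.018, 0.004, 0.45, 0, 0.002, 0], [0, 0.018, 0.004, 0.505, 0, 0.002, 0], [0, 0.018, 0.004, 0.505, 0, 0.002, 0], [0, 0.018, 0.004, 0.505, 0, 0.002, 0]])

```text
clock: 31.38
tcp_pos: [0.5724, -0.2204, 0.0827]
orientation: [-3.106, -0.474, -0.004]
contact_force: [0.8, 0.7, -1.1]
grip_width: 0.0591
```

```bash
python3 -c "
from p import *
plan((.5708,-.2203,.0745,17.4,0))"
```

```text
t 31.4 tcp [ 0.5724 -0.2204  0.0827] F [ 0.8  0.7 -1.1] w 0.0591 j7 -0.71 j6 0.76
(0.5708, -0.2203, 0.0745, 17.4, 0) 1 1 [-0.01, -0.004, 0.054, 0.0, -0.001, -0.0] mm 8 deg 0
```

>>> send_rows(deltas=[[0, -0.01, -0.004, 0.02, 0, -0.001, 0], [0, -0.01, -0.004, 0.035, 0, -0.001, 0], [0, -0.01, -0.004, 0.048, 0, -0.001, 0], [0, -0.01, -0.004, 0.055, 0, -0.001, 0], [0, -0.01, -0.004, 0.055, 0, -0.001, 0], [0, -0.01, -0.004, 0.055, 0, -0.001, 0]])

```text
clock: 31.88
tcp_pos: [0.5713, -0.2203, 0.0747]
orientation: [3.105, 0.474, 0.0]
contact_force: [-0.5, -0.2, -1.9]
grip_width: 0.0595
```

```bash
python3 -c "
from p import *
plan((.5708,-.2203,.0745,17.4,0))"
```

```text
t 31.9 tcp [ 0.5713 -0.2203  0.0747] F [-0.5 -0.2 -1.9] w 0.0595 j7 -0.70 j6 0.74
(0.5708, -0.2203, 0.0745, 17.4, 0) 1 1 [-0.003, -0.001, 0.001, 0.0, -0.0, -0.0] mm 1 deg 0
```

>>> send_rows(deltas=[[0, -0.003, 0, 0.005, 0, 0, 0], [0, -0.003, 0, 0.009, 0, 0, 0], [0, -0.003, 0, 0.009, 0, 0, 0], [0, -0.003, 0, 0.009, 0, 0, 0]])

```text
clock: 32.22
tcp_pos: [0.5712, -0.2204, 0.0743]
orientation: [3.105, 0.474, 0.002]
contact_force: [-2.5, 2.4, 6.1]
grip_width: 0.0592
```

>>> send_rows(deltas=[[0.72, 0, 0, 0, 0, 0, 0], [0.75, 0, 0, 0, 0, 0, 0], [0.8, 0, 0, 0, 0, 0, 0], [0.9, 0, 0, 0, 0, 0, 0], [0.9, 0, 0, 0, 0, 0, 0]])

```text
clock: 32.63
tcp_pos: [0.5707, -0.2204, 0.0731]
orientation: [3.105, 0.474, -0.0]
contact_force: [-0.4, 0.5, 0.5]
grip_width: 0.0769
```

>>> send_rows(deltas=[[0.9, 0, 0, -0.1, 0, 0, 0], [0.9, 0, 0, -0.25, 0, 0, 0], [0.9, 0, 0, -0.45, 0, 0, 0], [0.9, 0, 0, -0.65, 0, 0, 0], [0.9, 0, 0, -0.85, 0, 0, 0], [0.9, 0, 0, -1, 0, 0, 0], [0.9, 0, 0, -1, 0, 0, 0], [0.9, 0, 0, -1, 0, 0, 0]])

```text
clock: 33.3
tcp_pos: [0.5715, -0.2206, 0.2245]
orientation: [3.104, 0.474, 0.004]
contact_force: [0.8, -0.0, -0.7]
grip_width: 0.0767
```

```bash
python3 -c "
from p import *
plan((.4222,-.371,.16,-17.3,0))
shot('wrist','wrist13')"
```

```text
t 33.3 tcp [ 0.5715 -0.2206  0.2245] F [ 0.8 -0.  -0.7] w 0.0767 j7 -0.79 j6 1.02
(0.4222, -0.371, 0.16, -17.3, 0) 1 2 [-0.625, 0.33, 0.214, 0.0, -0.0, 0.096] mm 111 deg 17
(0.4222, -0.371, 0.16, -17.3, 0) 2 2 [-0.498, 0.501, 0.215, 0.0, -0.0, 0.096] mm 111 deg 17
```

>>> send_rows(deltas=[[1, -0.1, 0.05, 0.02, 0, 0, 0.015], [1, -0.23, 0.12, 0.07, 0, 0, 0.035], [1, -0.36, 0.19, 0.12, 0, 0, 0.055], [1, -0.49, 0.26, 0.17, 0, 0, 0.075], [1, -0.625, 0.33, 0.214, 0, 0, 0.096]])

```text
clock: 33.77
tcp_pos: [0.4934, -0.297, 0.1895]
orientation: [3.141, -0.009, -0.003]
contact_force: [-0.0, -0.1, -0.4]
grip_width: 0.0851
```

>>> send_rows(deltas=[[1, -0.12, 0.12, 0.05, 0, 0, 0.024], [1, -0.25, 0.25, 0.11, 0, 0, 0.048], [1, -0.38, 0.38, 0.16, 0, 0, 0.072], [1, -0.46, 0.46, 0.2, 0, 0, 0.09], [1, -0.498, 0.501, 0.215, 0, 0, 0.096], [1, -0.498, 0.501, 0.215, 0, 0, 0.096], [1, -0.498, 0.501, 0.215, 0, 0, 0.096], [1, -0.498, 0.501, 0.215, 0, 0, 0.096]])

```text
clock: 34.43
tcp_pos: [0.423, -0.3698, 0.1591]
orientation: [-3.107, 0.465, -0.002]
contact_force: [0.6, 0.0, -0.3]
grip_width: 0.0852
```

```bash
python3 -c "
from p import *
plan((.4222,-.371,.014,-17.3,0))"
```

```text
t 34.4 tcp [ 0.423  -0.3698  0.1591] F [ 0.6  0.  -0.3] w 0.0852 j7 -0.92 j6 0.86
(0.4222, -0.371, 0.014, -17.3, 0) 1 1 [-0.004, 0.009, 0.967, -0.0, -0.0, 0.001] mm 145 deg 0
```

>>> send_rows(deltas=[[1, 0, 0.005, 0.15, 0, 0, 0], [1, -0.004, 0.009, 0.35, 0, 0, 0], [1, -0.004, 0.009, 0.55, 0, 0, 0], [1, -0.004, 0.009, 0.73, 0, 0, 0], [1, -0.004, 0.009, 0.87, 0, 0, 0], [1, -0.004, 0.009, 0.94, 0, 0, 0], [1, -0.004, 0.009, 0.967, 0, 0, 0], [1, -0.004, 0.009, 0.967, 0, 0, 0], [1, -0.004, 0.009, 0.967, 0, 0, 0]])

```text
clock: 35.18
tcp_pos: [0.4215, -0.3723, 0.0149]
orientation: [3.105, -0.469, 0.003]
contact_force: [0.2, 0.1, 0.4]
grip_width: 0.0857
```

>>> send_rows(deltas=[[0.8, 0, 0, 0, 0, 0, 0], [0.7, 0, 0, 0, 0, 0, 0], [0.6, 0, 0, 0, 0, 0, 0], [0, 0, 0, 0, 0, 0, 0], [0, 0, 0, 0, 0, 0, 0], [0, 0, 0, 0, 0, 0, 0], [0, 0, 0, 0, 0, 0, 0]])

```text
clock: 35.77
tcp_pos: [0.4213, -0.3727, 0.0153]
orientation: [3.105, -0.47, 0.004]
contact_force: [-0.8, 1.4, 5.5]
grip_width: 0.0592
```

>>> send_rows(deltas=[[0, 0, 0, -0.1, 0, 0, 0], [0, 0, 0, -0.25, 0, 0, 0], [0, 0, 0, -0.45, 0, 0, 0], [0, 0, 0, -0.65, 0, 0, 0], [0, 0, 0, -0.85, 0, 0, 0], [0, 0, 0, -1, 0, 0, 0], [0, 0, 0, -1, 0, 0, 0], [0, 0, 0, -1, 0, 0, 0]])

```text
clock: 36.43
tcp_pos: [0.4212, -0.3722, 0.1654]
orientation: [3.105, -0.47, 0.005]
contact_force: [0.2, -0.6, -2.1]
grip_width: 0.0592
```

```bash
python3 -c "
from p import *
plan((.5708,-.2203,.175,17.4,0))"
```

```text
t 36.4 tcp [ 0.4212 -0.3722  0.1654] F [ 0.2 -0.6 -2.1] w 0.0592 j7 -0.92 j6 0.87
(0.5708, -0.2203, 0.175, 17.4, 0) 1 2 [0.327, -0.631, -0.031, 0.0, -0.001, -0.096] mm 107 deg 17
(0.5708, -0.2203, 0.175, 17.4, 0) 2 2 [0.5, -0.505, -0.031, 0.0, -0.001, -0.096] mm 107 deg 17
```

>>> send_rows(deltas=[[0, 0.04, -0.08, -0.01, 0, 0, -0.012], [0, 0.09, -0.18, -0.02, 0, 0, -0.028], [0, 0.15, -0.29, -0.02, 0, 0, -0.045], [0, 0.21, -0.4, -0.03, 0, 0, -0.062], [0, 0.27, -0.52, -0.031, 0, 0, -0.079], [0, 0.327, -0.631, -0.031, 0, -0.001, -0.096]])

```text
clock: 36.93
tcp_pos: [0.4973, -0.2933, 0.1681]
orientation: [-3.141, -0.014, 0.005]
contact_force: [0.1, 0.0, -0.8]
grip_width: 0.0593
```

>>> send_rows(deltas=[[0, 0.1, -0.1, -0.01, 0, 0, -0.019], [0, 0.2, -0.2, -0.02, 0, 0, -0.038], [0, 0.3, -0.3, -0.02, 0, 0, -0.058], [0, 0.4, -0.4, -0.03, 0, 0, -0.077], [0, 0.47, -0.48, -0.031, 0, -0.001, -0.091], [0, 0.5, -0.505, -0.031, 0, -0.001, -0.096], [0, 0.5, -0.505, -0.031, 0, -0.001, -0.096], [0, 0.5, -0.505, -0.031, 0, -0.001, -0.096], [0, 0.5, -0.505, -0.031, 0, -0.001, -0.096]])

```text
clock: 37.68
tcp_pos: [0.5691, -0.2217, 0.1729]
orientation: [3.106, 0.47, -0.011]
contact_force: [0.4, -0.8, -0.7]
grip_width: 0.0594
```

```bash
python3 -c "
from p import *
plan((.5708,-.2203,.122,17.4,0))"
```

```text
t 37.7 tcp [ 0.5691 -0.2217  0.1729] F [ 0.4 -0.8 -0.7] w 0.0594 j7 -0.76 j6 0.93
(0.5708, -0.2203, 0.122, 17.4, 0) 1 1 [0.016, -0.005, 0.339, -0.0, 0.002, -0.001] mm 51 deg 0
```

>>> send_rows(deltas=[[0, 0.008, -0.005, 0.06, 0, 0.001, 0], [0, 0.01, -0.005, 0.14, 0, 0.002, -0.001], [0, 0.01, -0.005, 0.23, 0, 0.002, -0.001], [0, 0.01, -0.005, 0.31, 0, 0.002, -0.001], [0, 0.01, -0.005, 0.339, 0, 0.002, -0.001], [0, 0.01, -0.005, 0.339, 0, 0.002, -0.001], [0, 0.01, -0.005, 0.339, 0, 0.002, -0.001], [0, 0.01, -0.005, 0.339, 0, 0.002, -0.001]])

```text
clock: 38.35
tcp_pos: [0.5715, -0.2194, 0.1226]
orientation: [-3.104, -0.478, -0.001]
contact_force: [-0.1, 0.5, -1.5]
grip_width: 0.0595
```

```bash
python3 -c "
from p import *
plan((.5708,-.2203,.1155,17.4,0))"
```

```text
t 38.4 tcp [ 0.5715 -0.2194  0.1226] F [-0.1  0.5 -1.5] w 0.0595 j7 -0.73 j6 0.83
(0.5708, -0.2203, 0.1155, 17.4, 0) 1 1 [-0.006, 0.004, 0.047, -0.0, -0.0, 0.001] mm 7 deg 0
```

>>> send_rows(deltas=[[0, -0.005, 0.005, 0.02, 0, 0, 0.001], [0, -0.005, 0.005, 0.035, 0, 0, 0.001], [0, -0.005, 0.005, 0.045, 0, 0, 0.001], [0, -0.005, 0.005, 0.052, 0, 0, 0.001], [0, -0.005, 0.005, 0.052, 0, 0, 0.001], [0, -0.005, 0.005, 0.052, 0, 0, 0.001]])

```text
clock: 38.85
tcp_pos: [0.5708, -0.2202, 0.1154]
orientation: [-3.104, -0.473, -0.001]
contact_force: [-5.2, 1.4, 7.8]
grip_width: 0.0592
```

```bash
python3 -c "
from p import *
plan((.5708,-.2203,.114,17.4,0))"
```

```text
t 38.9 tcp [ 0.5708 -0.2202  0.1154] F [-5.2  1.4  7.8] w 0.0592 j7 -0.72 j6 0.82
(0.5708, -0.2203, 0.114, 17.4, 0) 1 1 [-0.0, 0.001, 0.009, -0.0, -0.0, -0.0] mm 1 deg 0
```

>>> send_rows(deltas=[[0.72, 0, 0, 0, 0, 0, 0], [0.75, 0, 0, 0, 0, 0, 0], [0.8, 0, 0, 0, 0, 0, 0], [0.9, 0, 0, 0, 0, 0, 0], [0.9, 0, 0, 0, 0, 0, 0], [0.9, 0, 0, -0.1, 0, 0, 0], [0.9, 0, 0, -0.25, 0, 0, 0], [0.9, 0, 0, -0.45, 0, 0, 0], [0.9, 0, 0, -0.65, 0, 0, 0], [0.9, 0, 0, -0.85, 0, 0, 0], [0.9, 0, 0, -1, 0, 0, 0], [0.9, 0, 0, -1, 0, 0, 0], [0.9, 0, 0, -1, 0, 0, 0]])

```text
clock: 39.93
tcp_pos: [0.5714, -0.2204, 0.2655]
orientation: [-3.105, -0.474, -0.004]
contact_force: [-0.3, -1.0, -0.5]
grip_width: 0.0771
```

```bash
python3 -c "
from p import *
plan((.575,-.405,.265,-18.3,0))"
```

```text
t 39.9 tcp [ 0.5714 -0.2204  0.2655] F [-0.3 -1.  -0.5] w 0.0771 j7 -0.81 j6 1.10
(0.575, -0.405, 0.265, -18.3, 0) 1 2 [-0.172, 0.591, 0.001, -0.0, -0.0, 0.099] mm 92 deg 18
(0.575, -0.405, 0.265, -18.3, 0) 2 2 [0.017, 0.615, 0.002, -0.0, -0.0, 0.099] mm 92 deg 18
```

>>> send_rows(deltas=[[1, -0.02, 0.08, 0, 0, 0, 0.013], [1, -0.06, 0.2, 0, 0, 0, 0.033], [1, -0.1, 0.33, 0, 0, 0, 0.055], [1, -0.14, 0.46, 0, 0, 0, 0.077], [1, -0.172, 0.591, 0, 0, 0, 0.099]])

```text
clock: 40.35
tcp_pos: [0.571, -0.3156, 0.2627]
orientation: [-3.141, 0.027, 0.004]
contact_force: [0.7, 0.7, 0.4]
grip_width: 0.0853
```

>>> send_rows(deltas=[[1, 0.005, 0.14, 0, 0, 0, 0.022], [1, 0.01, 0.28, 0, 0, 0, 0.045], [1, 0.013, 0.42, 0, 0, 0, 0.067], [1, 0.017, 0.55, 0, 0, 0, 0.09], [1, 0.017, 0.615, 0, 0, 0, 0.099], [1, 0.017, 0.615, 0, 0, 0, 0.099], [1, 0.017, 0.615, 0, 0, 0, 0.099], [1, 0.017, 0.615, 0, 0, 0, 0.099]])

```text
clock: 41.02
tcp_pos: [0.5744, -0.4038, 0.2633]
orientation: [-3.1, 0.497, 0.002]
contact_force: [-0.1, -0.1, -0.1]
grip_width: 0.0852
```

```bash
python3 - <<'E'
from p import *
f=shot('wrist','wrist14'); plan((.585,-.4055,.014,-18.3,0))
c,s=np.cos(np.radians(-18.3)),np.sin(np.radians(-18.3))
q=proj(f,[[.585+c*a-s*b,-.4055+s*a+c*b,.04] for a,b in ((-.046,.026),(.046,.026),(.046,-.026),(-.046,-.026))])
print(q.round())
m=np.zeros((480,640),np.uint8); cv2.fillConvexPoly(m,q.astype(np.int32),255)
g=cv2.cvtColor(f['pixels'],cv2.COLOR_RGB2GRAY); v=g[m>0]; t,_=cv2.threshold(v.reshape(-1,1),0,255,cv2.THRESH_OTSU); print('otsu',t,v.min(),v.max())
lab=((g>t)&(m>0)).astype(np.uint8); k,L,st,ce=cv2.connectedComponentsWithStats(lab); i=1+np.argmax(st[1:,4])
box=cv2.boxPoints(cv2.minAreaRect(np.argwhere(L==i)[:,::-1].astype(np.float32)))
B=back(f,box,.04); print('label',st[i,4],B[:,:2].round(4),B.mean(0).round(4),back(f,[ce[i]],.04)[0].round(4),[np.degrees(np.arctan2(*(B[j+1]-B[j])[1::-1])).round(1) for j in range(3)])
E
```

```text
t 41.1 tcp [ 0.5747 -0.4034  0.2636] F [ 0.3  0.5 -0.5] w 0.0855 j7 -1.07 j6 1.20
(0.585, -0.4055, 0.014, -18.3, 0) 1 2 [0.036, -0.002, 0.832, -0.0, 0.0, 0.0] mm 125 deg 0
(0.585, -0.4055, 0.014, -18.3, 0) 2 2 [0.035, -0.003, 0.832, -0.0, 0.0, 0.0] mm 125 deg 0
[[296. 242.]
 [294. 155.]
 [346. 155.]
 [344. 242.]]
otsu 139.0 67 175
label 1824 [[ 0.619  -0.4026]
 [ 0.6087 -0.4338]
 [ 0.551  -0.4159]
 [ 0.5618 -0.3831]] [ 0.5851 -0.4088  0.04  ] [ 0.5864 -0.4091  0.04  ] [np.float64(-108.2), np.float64(162.7), np.float64(71.9)]
```

```bash
python3 -c "
from p import *
plan((.5855,-.408,.13,-17.8,0),(.5855,-.408,.014,-17.8,0))"
```

```text
t 41.1 tcp [ 0.5747 -0.4034  0.2636] F [ 0.3  0.5 -0.5] w 0.0855 j7 -1.07 j6 1.20
(0.5855, -0.408, 0.13, -17.8, 0) 1 1 [0.079, 0.008, 0.891, -0.001, 0.0, -0.002] mm 134 deg 0
(0.5855, -0.408, 0.014, -17.8, 0) 1 1 [0.0, 0.0, 0.773, 0.0, 0.0, 0.0] mm 116 deg 0
```

>>> send_rows(deltas=[[1, 0.01, 0, 0.12, 0, 0, 0], [1, 0.03, 0.003, 0.3, 0, 0, -0.001], [1, 0.05, 0.005, 0.5, 0, 0, -0.002], [1, 0.065, 0.008, 0.7, -0.001, 0, -0.002], [1, 0.075, 0.008, 0.83, -0.001, 0, -0.002], [1, 0.079, 0.008, 0.891, -0.001, 0, -0.002], [1, 0.079, 0.008, 0.891, -0.001, 0, -0.002], [1, 0.079, 0.008, 0.891, -0.001, 0, -0.002]])

```text
clock: 41.73
tcp_pos: [0.5857, -0.4091, 0.1311]
orientation: [3.102, -0.488, -0.0]
contact_force: [-0.3, -0.4, 0.5]
grip_width: 0.0852
```

>>> send_rows(deltas=[[1, 0, 0, 0.12, 0, 0, 0], [1, 0, 0, 0.3, 0, 0, 0], [1, 0, 0, 0.48, 0, 0, 0], [1, 0, 0, 0.63, 0, 0, 0], [1, 0, 0, 0.73, 0, 0, 0], [1, 0, 0, 0.773, 0, 0, 0], [1, 0, 0, 0.773, 0, 0, 0], [1, 0, 0, 0.773, 0, 0, 0]])

```text
clock: 42.4
tcp_pos: [0.5858, -0.4104, 0.0159]
orientation: [3.1, -0.489, 0.001]
contact_force: [-0.1, 0.9, -0.3]
grip_width: 0.0857
```

>>> send_rows(deltas=[[0.8, 0, 0, 0, 0, 0, 0], [0.7, 0, 0, 0, 0, 0, 0], [0.6, 0, 0, 0, 0, 0, 0], [0, 0, 0, 0, 0, 0, 0], [0, 0, 0, 0, 0, 0, 0], [0, 0, 0, 0, 0, 0, 0], [0, 0, 0, 0, 0, 0, 0]])

```text
clock: 42.98
tcp_pos: [0.586, -0.4105, 0.0164]
orientation: [3.1, -0.489, 0.003]
contact_force: [-0.6, 1.0, 6.4]
grip_width: 0.0594
```

>>> send_rows(deltas=[[0, 0, 0, -0.1, 0, 0, 0], [0, 0, 0, -0.25, 0, 0, 0], [0, 0, 0, -0.45, 0, 0, 0], [0, 0, 0, -0.65, 0, 0, 0], [0, 0, 0, -0.85, 0, 0, 0], [0, 0, 0, -1, 0, 0, 0], [0, 0, 0, -1, 0, 0, 0], [0, 0, 0, -1, 0, 0, 0]])

```text
clock: 43.65
tcp_pos: [0.5856, -0.4099, 0.1668]
orientation: [3.1, -0.489, 0.004]
contact_force: [-0.8, 1.6, -2.6]
grip_width: 0.0596
```

```bash
python3 -c "
from p import *
plan((.5855,-.408,.22,-17.8,0),(.5708,-.2203,.21,17.4,0))"
```

```text
t 43.6 tcp [ 0.5856 -0.4099  0.1668] F [-0.8  1.6 -2.6] w 0.0596 j7 -1.02 j6 1.05
(0.5855, -0.408, 0.22, -17.8, 0) 1 1 [-0.004, -0.011, -0.355, 0.001, -0.001, -0.001] mm 53 deg 0
(0.5708, -0.2203, 0.21, 17.4, 0) 1 2 [-0.238, -0.581, 0.033, 0.0, 0.0, -0.098] mm 94 deg 18
(0.5708, -0.2203, 0.21, 17.4, 0) 2 2 [-0.051, -0.625, 0.033, 0.0, 0.0, -0.098] mm 94 deg 18
```

>>> send_rows(deltas=[[0, 0, 0, -0.1, 0, 0, 0], [0, 0, 0, -0.25, 0, 0, 0], [0, 0, -0.005, -0.355, 0, 0, 0], [0, 0, -0.01, -0.355, 0.001, -0.001, -0.001], [0, 0, -0.01, -0.355, 0.001, -0.001, -0.001]])

```text
clock: 44.07
tcp_pos: [0.5857, -0.4077, 0.2177]
orientation: [-3.102, 0.484, 0.006]
contact_force: [-0.6, 1.6, -2.5]
grip_width: 0.0589
```

>>> send_rows(deltas=[[0, -0.03, -0.07, 0, 0, 0, -0.012], [0, -0.07, -0.17, 0.01, 0, 0, -0.028], [0, -0.11, -0.27, 0.01, 0, 0, -0.045], [0, -0.15, -0.37, 0.02, 0, 0, -0.062], [0, -0.195, -0.475, 0.03, 0, 0, -0.08], [0, -0.238, -0.581, 0.033, 0, 0, -0.098]])

```text
clock: 44.57
tcp_pos: [0.577, -0.3115, 0.2107]
orientation: [-3.137, -0.005, 0.011]
contact_force: [-0.6, -0.1, -1.6]
grip_width: 0.0591
```

>>> send_rows(deltas=[[0, -0.01, -0.12, 0, 0, 0, -0.02], [0, -0.02, -0.25, 0.01, 0, 0, -0.04], [0, -0.03, -0.38, 0.01, 0, 0, -0.06], [0, -0.04, -0.5, 0.02, 0, 0, -0.078], [0, -0.05, -0.59, 0.03, 0, 0, -0.092], [0, -0.051, -0.625, 0.033, 0, 0, -0.098], [0, -0.051, -0.625, 0.033, 0, 0, -0.098], [0, -0.051, -0.625, 0.033, 0, 0, -0.098], [0, -0.051, -0.625, 0.033, 0, 0, -0.098]])

```text
clock: 45.32
tcp_pos: [0.5706, -0.2217, 0.2084]
orientation: [-3.104, -0.475, 0.004]
contact_force: [0.2, -0.9, -1.7]
grip_width: 0.0589
```

```bash
python3 -c "
from p import *
plan((.5708,-.2203,.163,17.4,0))"
```

```text
t 45.3 tcp [ 0.5706 -0.2217  0.2084] F [ 0.2 -0.9 -1.7] w 0.0589 j7 -0.77 j6 0.99
(0.5708, -0.2203, 0.163, 17.4, 0) 1 1 [0.004, -0.008, 0.303, -0.001, 0.001, 0.0] mm 45 deg 0
```

>>> send_rows(deltas=[[0, 0, -0.005, 0.06, 0, 0.001, 0], [0, 0, -0.008, 0.13, 0, 0.001, 0], [0, 0, -0.008, 0.21, -0.001, 0.001, 0], [0, 0, -0.008, 0.28, -0.001, 0.001, 0], [0, 0, -0.008, 0.303, -0.001, 0.001, 0], [0, 0, -0.008, 0.303, -0.001, 0.001, 0], [0, 0, -0.008, 0.303, -0.001, 0.001, 0], [0, 0, -0.008, 0.303, -0.001, 0.001, 0]])

```text
clock: 45.98
tcp_pos: [0.5706, -0.2193, 0.1632]
orientation: [3.105, 0.478, 0.002]
contact_force: [0.4, -0.6, -1.8]
grip_width: 0.059
```

```bash
python3 -c "
from p import *
plan((.5708,-.2203,.1565,17.4,0))"
```

```text
t 46.0 tcp [ 0.5706 -0.2193  0.1632] F [ 0.4 -0.6 -1.8] w 0.0590 j7 -0.75 j6 0.90
(0.5708, -0.2203, 0.1565, 17.4, 0) 1 1 [-0.001, 0.007, 0.045, 0.0, -0.0, 0.001] mm 7 deg 0
```

>>> send_rows(deltas=[[0, 0, 0.005, 0.02, 0, 0, 0.001], [0, 0, 0.006, 0.035, 0, 0, 0.001], [0, 0, 0.006, 0.043, 0, 0, 0.001], [0, 0, 0.006, 0.05, 0, 0, 0.001], [0, 0, 0.006, 0.05, 0, 0, 0.001], [0, 0, 0.006, 0.05, 0, 0, 0.001]])

```text
clock: 46.48
tcp_pos: [0.5707, -0.22, 0.1563]
orientation: [-3.106, -0.473, -0.003]
contact_force: [-3.1, 0.9, 5.5]
grip_width: 0.0592
```

```bash
python3 -c "
from p import *
plan((.5708,-.2203,.155,17.4,0))"
```

```text
t 46.5 tcp [ 0.5707 -0.22    0.1563] F [-3.1  0.9  5.5] w 0.0592 j7 -0.75 j6 0.89
(0.5708, -0.2203, 0.155, 17.4, 0) 1 1 [0.0, 0.002, 0.009, 0.0, -0.001, -0.0] mm 1 deg 0
```

>>> send_rows(deltas=[[0.72, 0, 0, 0, 0, 0, 0], [0.75, 0, 0, 0, 0, 0, 0], [0.8, 0, 0, 0, 0, 0, 0], [0.9, 0, 0, 0, 0, 0, 0], [0.9, 0, 0, 0, 0, 0, 0], [0.9, 0, 0, -0.1, 0, 0, 0], [0.9, 0, 0, -0.25, 0, 0, 0], [0.9, 0, 0, -0.45, 0, 0, 0], [0.9, 0, 0, -0.65, 0, 0, 0], [0.9, 0, 0, -0.85, 0, 0, 0], [0.9, 0, 0, -1, 0, 0, 0], [0.9, 0, 0, -1, 0, 0, 0]])

```text
clock: 47.48
tcp_pos: [0.5726, -0.2211, 0.3106]
orientation: [3.103, 0.473, 0.014]
contact_force: [0.6, 0.1, 1.2]
grip_width: 0.077
```

>>> send_rows(deltas=[[0.9, -0.1, -0.05, -0.05, 0, 0, 0], [0.9, -0.3, -0.1, -0.1, 0, 0, 0], [0.9, -0.5, -0.15, -0.2, 0, 0, 0], [0.9, -0.7, -0.2, -0.3, 0, 0, 0], [0.9, -0.8, -0.2, -0.3, 0, 0, 0], [0.9, -0.8, -0.2, -0.3, 0, 0, 0], [0.9, -0.8, -0.2, -0.3, 0, 0, 0], [0.9, -0.8, -0.2, -0.3, 0, 0, 0]])

```text
clock: 48.15
tcp_pos: [0.4478, -0.2263, 0.3494]
orientation: [-3.105, -0.476, -0.001]
contact_force: [-0.6, -0.1, -0.1]
grip_width: 0.0767
```

```bash
python3 - <<'E'
from cyl import *
plan()
F={n:shot(n,n+'15') for n in ('scene','side','wrist')}
d=F['side']['pixels'][:,:,::-1]; s=F['scene']['pixels'][:,:,::-1]; w=F['wrist']['pixels'][:,:,::-1]
z=lambda a,W,H:cv2.resize(a,(W,H),interpolation=cv2.INTER_CUBIC)
top=np.hstack([z(d[150:350,210:450],400,333),z(s[130:330,200:440],400,333)])
bot=np.hstack([z(s[260:400,350:510],305,267),z(w[:300,100:600],445,267),np.zeros((267,50,3),np.uint8)])
cv2.imwrite('pics/c8.png',np.vstack([top,bot]))
E
```

```text
t 48.1 tcp [ 0.4478 -0.2263  0.3494] F [-0.6 -0.1 -0.1] w 0.0767 j7 -0.86 j6 1.22
```

View pics/c8.png

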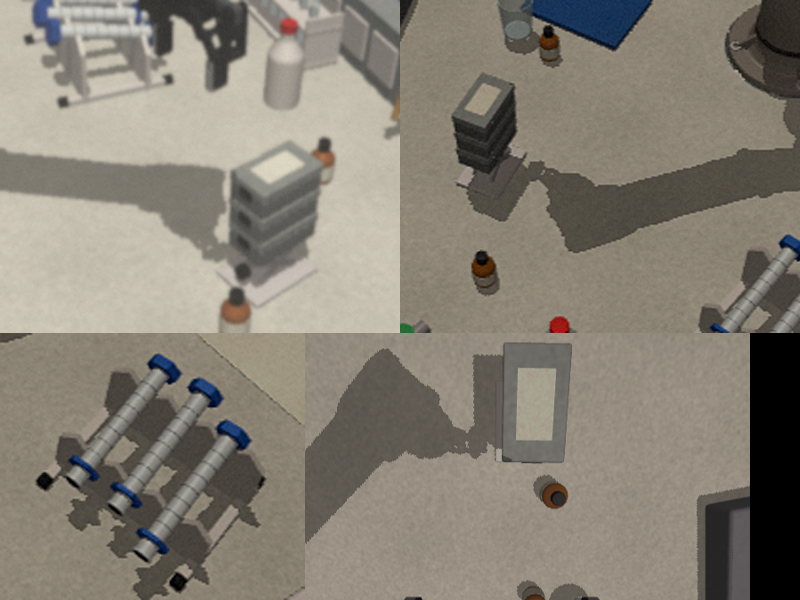

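The column is square on the jack (top left), and all three cylinders lie in their notches with feet at the high bar (bottom left). The vials, beaker and wash bottle are standing. I'll check the column's centre numerically and hand in.

```bash
python3 - <<'E'
from cyl import *
f=load('wrist15'); X=lambda p:np.array(p)*np.array([500/445,300/267])+[100,0]
T=back(f,X([(504-305,343-333),(571-305,345-333),(564-305,461-333),(502-305,461-333)]),.18); print(T[:,:2].round(4),T.mean(0).round(4))
r.hand_in(); print(r.get_obs()['clock'])
E
```

```text
[[ 0.6079 -0.178 ]
 [ 0.6237 -0.2335]
 [ 0.5319 -0.2622]
 [ 0.5141 -0.2057]] [ 0.5694 -0.2198  0.18  ]
the job is handed in; nothing more can be done
the job is handed in; nothing more can be done
```

The bench is cleared and the job is handed in at about 48 s of the 208 s allowed.

- **Cylinders:** all three lie in their own notch pairs on the rest, feet at the high bar and mouths pointing downhill. Foot and guard ring are outside the bars on each.
- **Cases:** all three are stacked lids up in one square column on the jack.
- **Bystanders:** I left the bottles and the beaker where they were.

The last pictures showed the cylinders seated, the column square, and the gripper clear of everything. The beaker was only partly in frame, and I did not re-measure the bystanders. The top case measured at (0.569, -0.220) against my estimate of (0.571, -0.220) for the jack centre, so about 1–2 mm off.

**Disagreements between measurements:**
- The camera estimates of the jack and case angles differed by up to about 3 degrees. I went with the jack's edges, at 17.4 degrees.
- The rest's bar tops looked a few millimetres lower than I had modelled them. The notch positions matched the model and every cylinder seated.

I noticed no knocked cylinder and no slackened grip during the run. Contact force read about 11 N at most.

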